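# Chipped weighing bottle into the pedal bin

## Robot

A 6-joint arm with a two-finger parallel gripper is mounted at the origin on a cart in front of the work surface, level with it; the furniture and walls round the work are solid. World frame = base frame: x ahead of the robot, y to its left, z up, the work surface at z = 0. Lengths are in m, angles in degrees, forces in N, time in s.
With the tool pointing down it reaches from about 0.35 to 0.875 m from the base axis. Payload 4.2 kg.
Tool frame: the origin (TCP) lies between the finger pads; the fingertips stand 8 mm ahead of it and the grasp point (between the pads) lies 11 mm behind it; x points along the fingers, y is the direction in which the jaws open and shut, and the axes are right-handed (so a half turn about x gives the same grasp; the last joint's range is limited). The gripper opens to 87 mm and grips with 3 to 60 N. Pads are 19 mm wide; open, the fingers measure 117 mm over their backs; the gripper's body (75 mm by 190 mm) begins 51 mm behind the grasp point.
Start: joints at [84.374, 22.042, 0.453, 0, -68.411, -14.817], TCP at [0.218, 0.586, 0.231] pointing down, gripper open.
Joint ranges: [-179.83, 179.83], [-69.29, 118.12], [-61.27, 80.66], [-181.25, 117.63], [-171.15, -9.14], [-177.46, 177.46]. Speed limits (degrees/s): [159.86, 159.86, 180, 180, 180, 180].

## Interface

Orientations are given as a 3x3 rotation matrix whose columns are the frame's x, y, z axes.
In Python, from station import r gives the robot as it stands. The module is installed in compiled form; this text tells all that it offers.
- The arm moves only by the tool move_arm, never from a script. Its argument "increments" is one flat list of numbers, 7 for each row, row after row: the turn, a rotation vector about the tool's x, y, z in degrees, then the shift along the tool's x, y, z in m, then the finger opening in m, from 0 to 0.087. A call has 1 to 12 rows; each row is the pose to reach, as a shift and turn from the pose commanded when the call began, along the tool's axes at that moment; what a row does not reach only later rows make up. A row lasts 1/12 s, in which the tool goes at most 41.7 mm and 7.16 degrees, less where a joint would pass 70% of its speed; a pose out of reach is approached as far as the arm can. A call with a gripper value outside its range is refused whole. The fingers move at their own pace and stop on an object; the grip force is fixed at half the most. Time passes only in rows, so rows that repeat a pose let the fingers close. It gives the time, the measured TCP pose, the force and the opening at its end, in the units of the state.
- r.sense(): the state, without advancing time (a new reading comes with each control period).
- r.capture(name): name is "scene" or "top" or "wrist"; returns the picture (384x512x3 uint8, red, green, blue); there is no depth.
- r.calibration(name): a dict with "fx", "fy", "cx", "cy" (pixels), "rvec" (rotation vector, rad) and "tvec" (3), from world to camera coordinates, as OpenCV has them; the wrist camera has in their place "tool_from_camera" (4x4, takes a point from camera to tool coordinates, whose origin is the TCP and whose axes are the tool frame's). Camera axes: x right, y down, z forward; pixel columns grow to the right and rows downward; lengths in m; the calibration is good to about 2 mm. A picture is of the moment at which its call begins: read the wrist's pose just before it. calibration takes no time and is no camera call.
- r.finish_job(): hands the job in, once; it reports no verdict.
The state is a dict: "time_s": time; "joints": joint angles; "joint_velocities": joint speeds; "effort": joint torques, N m; "tcp_pos": TCP position; "ee_rot": TCP orientation; "wrist_force": force on the tool from outside, world axes, zero at the start; "moment": the same for the moment, N m; "gripper_width": opening from 0.0 (shut) to 1.0 (fully open).
Only numpy, scipy, OpenCV 4.12 (cv2) and the standard library are available. Lean on these libraries where they do the work, as an engineer would, in place of code of your own. Each camera call takes 0.05 s, during which the arm holds its last target.

## Task

Throw the chipped glass weighing bottle into the small pedal bin: press the pedal down and slide it sideways under its catch so that the lid stays open by itself, put the bottle in, then free the pedal from the catch and ease it all the way back up so that the lid comes down without slamming. Work the lid with the pedal only, do not touch the lid itself, and press gently: feel for the pedal's rubber stop and do not force anything on the bin. Leave the other things on the bench where they are.

Things in the scene. Friction and masses are not known exactly. Their poses are not given: they have to be found in the camera images.
- bin: White bench bin for waste glass, fixed to the bench. Open box 150 (x) x 190 (y) mm outside, walls 4 mm, rim 115 mm above the bench, inner floor at 14 mm. Origin: centre of its underside on the bench. Its +x axis points to its back (lid hinge), its -x axis to its front (pedal), its +y axis is the way the pedal slides under the catch. Pushes on any part of the bin must stay below 18 N.
- bin_mouth (a point): Centre of the bin's mouth, at rim height (115 mm), axes as the bin's.
- lid: Blue lid 158 x 198 x 7 mm, hinged along the bin's back rim; origin on the hinge, 80 mm behind the mouth's centre. Open, it stands about upright or leans back at the back of the mouth, its edge up to 280 mm above the bench. Not to be touched.
- lid_angle (a joint): Lid angle, rad: 0 shut, about 1.35 to 2.4 when the pedal is caught down. It always equals 5 times the pedal angle (linkage). It slams if it falls faster than 2.5 rad/s.
- pedal_top (a point): Centre of the upper face of the orange pedal pad with dark ribs, 200 mm in front of the bin's centre, about 87 mm above the bench at rest; it moves with the pedal. The pad is a trough, 50 mm (bin x) long and 58 mm (bin y) wide inside, with an upright 11 mm lip at both its +y and -y edges to push sideways against.
- pedal_angle (a joint): Pedal angle, rad: 0 fully up, grows as pressed. The pad's centre is 125 mm in front of the axle: 0.1 rad is about 12.5 mm. Spring and lid push the pad up with 4 to 8 N all the way. A soft rubber stop is met at about 0.29 to 0.50 rad (36 to 62 mm of travel; its height differs, unseen, each time); from there the force climbs by some 3 to 6 N per mm.
- pedal: The pad and its lever; origin on the axle. Beside the lever is a flat steel catch tongue, set together with the rubber stop. The lever passes under the tongue only while the pad is within about 3 mm of the stop: hold it on the stop with about 10 to 14 N while sliding. Let go, a caught pedal rises up to 5 mm and rests under the tongue; press it to the stop again to free it.
- pedal_slide (a joint): Sideways position of the pedal along its axle, m: 0 free (home), 0.022 fully under the catch, towards the bin's +y; the pedal goes down freely at 0. It has end stops at both values, slides with little friction (a few N while pressed) and stays where it is left.
- bottle_center (a point): Glass weighing bottle, 58 mm tall, upright on the bench: body 36 mm across up to 34 mm, wider lid part 42 mm across (fixed to it) from 34 to 58 mm. The point is half-way up, on the axis. About 45 g.
- media_bottle: Bystander: glass media bottle with orange-red cap, 71 mm across, 156 mm tall; origin at the centre of its underside.
- tip_box: Bystander: blue pipette-tip box with clear lid, 92 x 122 x 84 mm; origin at the centre of its underside.
- petri: Bystander: petri dish, 60 mm across, 15 mm tall; origin at the centre of its underside.
- timer: Bystander: white lab timer, 58 x 64 x 19 mm; origin at the centre of its underside.
Not all that is in view belongs to the job. What is shaped like the part that bears bottle_center but orange or turquoise is not meant.

How it is judged:
By the outcome, as a careful person would: the job done as asked, in the order asked, and still so for the second after the job is handed in, with the robot touching nothing.
It also fails if it takes over 72 s, if anything falls off the work surface, if the arm or the gripper's body presses on something with over 40 N, if the wrist force passes 120 N, or if a joint passes its speed limit or range.

## Working session

There is one attempt and no reset: what is moved stays moved. The work goes in short steps, Python scripts to look and compute and a tool call to move; the robot and the scene stay as the last step left them, time stands still between calls to the robot, and variables do not carry over. Pictures are saved under pics/ and viewed, and the job is handed in when it is done.

Besides the shell and the picture viewer there is one more tool, called after ">>>" as name(argument=value, ...) on one line, values as JSON. move_arm: Moves the arm, as the interface text tells. Its arguments: {"type":"object","properties":{"increments":{"type":"array","items":{"type":"number"}}},"required":["increments"]}

```bash
mkdir -p pics; cat > h.py <<'E'
import numpy as np, cv2
from station import r
def save(n,img,s=1):
    cv2.imwrite('pics/'+n+'.png',cv2.cvtColor(cv2.resize(img,None,fx=s,fy=s,interpolation=cv2.INTER_CUBIC) if s!=1 else img,cv2.COLOR_RGB2BGR))
E
python3 - <<'E'
from h import *
s=r.sense();print({k:np.round(v,4).tolist() for k,v in s.items()})
for n in("scene","top","wrist"):
    im=r.capture(n);np.save(n+'0.npy',im);save(n+'0',im,1.5);print(n,r.calibration(n))
E
```

```text
{'time_s': 0.0, 'joints': [84.3743, 22.0897, 0.3798, -0.0289, -68.4098, -14.8157], 'joint_velocities': [0.0208, 0.0144, 0.0347, -0.0229, -0.0467, -0.0164], 'effort': [0.0005, -39.0665, 18.7406, 4.22, 0.0109, -0.0002], 'tcp_pos': [0.2181, 0.5851, 0.2295], 'ee_rot': [[-0.0007, -0.3494, -0.937], [-0.002, -0.937, 0.3494], [-1.0, 0.0021, -0.0001]], 'wrist_force': [0.2537, 0.492, 0.5784], 'moment': [-0.0014, 0.027, 0.0134], 'gripper_width': 1.004}
scene {'fx': 348.6818923546882, 'fy': 348.6818923546882, 'cx': 249.3406570403714, 'cy': 187.61086884423415, 'rvec': array([ 1.27607441, -1.99219306,  1.10590714]), 'tvec': array([0.22037906, 0.37929479, 0.52687874])}
top {'fx': 410.49350360469043, 'fy': 410.49350360469043, 'cx': 253.14809231924556, 'cy': 185.05398673482551, 'rvec': array([ 2.16216207, -2.16910491,  0.1323891 ]), 'tvec': array([-0.005146  ,  0.56851543,  1.25965625])}
wrist {'fx': 290.8387396485022, 'fy': 290.8387396485022, 'cx': 257.01758177008855, 'cy': 185.39807415269036, 'tool_from_camera': array([[-1.01547820e-03, -2.59078690e-01,  9.65855683e-01,
        -1.54058991e-01],
       [ 9.99999228e-01, -9.54911064e-04,  7.95232997e-04,
        -1.20661708e-03],
       [ 7.16278356e-04,  9.65855745e-01,  2.59079460e-01,
        -7.12062176e-02],
       [ 0.00000000e+00,  0.00000000e+00,  0.00000000e+00,
         1.00000000e+00]])}
```

View pics/scene0.png

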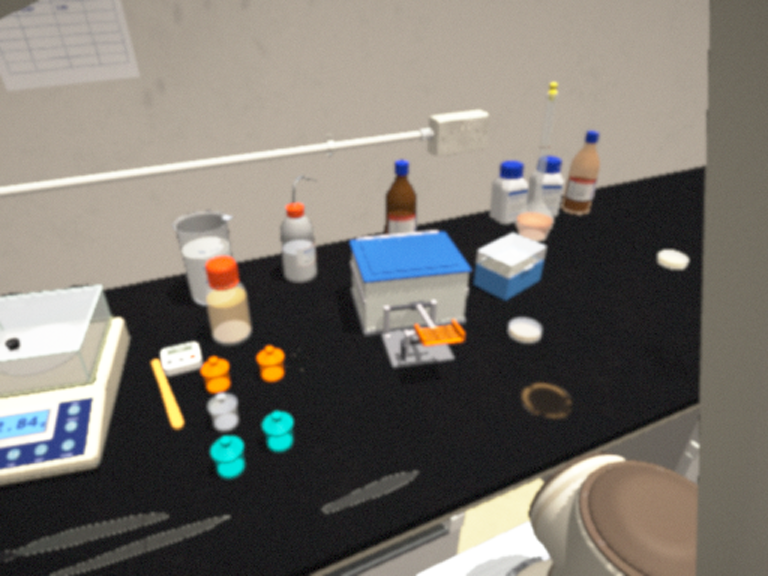

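View pics/top0.png

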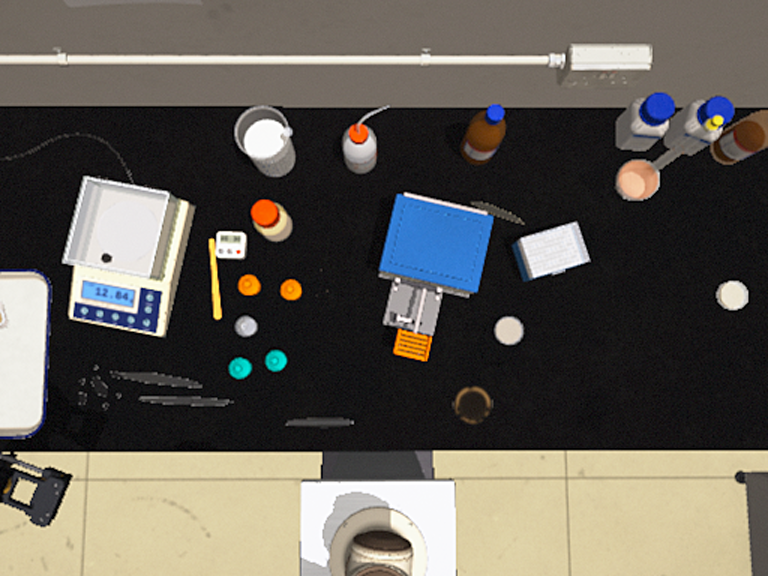

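View pics/wrist0.png

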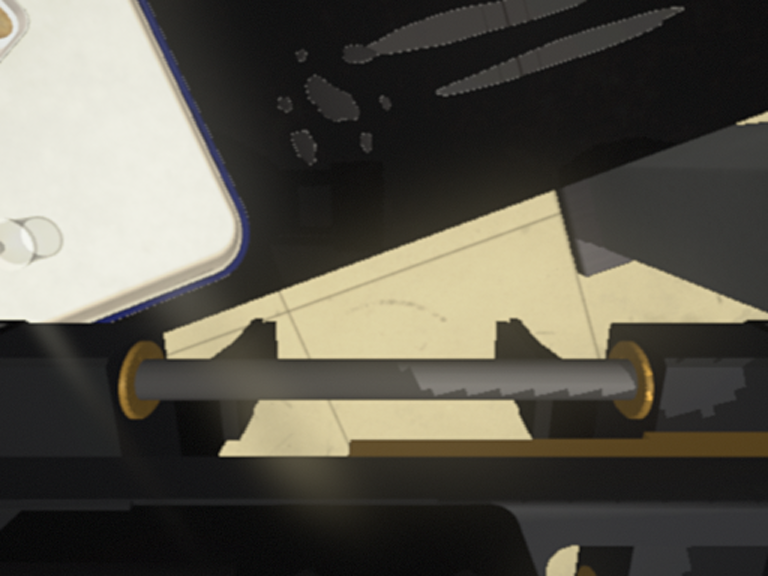

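The candidates shaped like the weighing bottle, in top.png (1.5x) pixels, are orange (249,285), orange (291,290), grey glass (246,326), turquoise (240,368) and turquoise (276,361). I choose the clear/grey one. The bin's blue lid is at (437,243), with the orange pedal at (413,345). I'll check the choice in a crop and measure.

```bash
cat >> h.py <<'E'
from scipy.spatial.transform import Rotation as R
def cam(n,s=None):
    c=r.calibration(n);K=np.array([[c['fx'],0,c['cx']],[0,c['fy'],c['cy']],[0,0,1.]])
    if n=='wrist':
        T=np.eye(4);T[:3,:3]=s['ee_rot'];T[:3,3]=s['tcp_pos'];T=T@c['tool_from_camera']
        return K,T[:3,:3],T[:3,3]
    Rm=R.from_rotvec(c['rvec']).as_matrix();return K,Rm.T,-Rm.T@c['tvec']
def ray(C,uv):
    K,Rc,o=C;d=Rc@np.linalg.inv(K)@np.array([uv[0],uv[1],1.]);return o,d/np.linalg.norm(d)
def onz(C,uv,z):
    o,d=ray(C,uv);return o+d*(z-o[2])/d[2]
def tri(rays):
    A=0;b=0
    for o,d in rays:
        P=np.eye(3)-np.outer(d,d);A=A+P;b=b+P@o
    p=np.linalg.solve(A,b);return p,[np.linalg.norm((np.eye(3)-np.outer(d,d))@(p-o)) for o,d in rays]
def proj(C,p):
    K,Rc,o=C;q=K@(Rc.T@(np.array(p)-o));return q[:2]/q[2]
def blobs(m,amin=30):
    n,l,st,c=cv2.connectedComponentsWithStats(m.astype(np.uint8))
    return [(st[i].tolist(),c[i].round(1).tolist(),l==i) for i in range(1,n) if st[i][4]>=amin]
E
python3 - <<'E'
from h import *
t=np.load('top0.npy');s=np.load('scene0.npy')
save('crop_t',np.hstack([t[175:260,130:225],]),4)
save('crop_s',s[225:325,120:220],4)
save('bin_t',t[120:250,245:345],4.5)
save('bin_s',s[140:260,220:330],4.5)
C=cam('top');D=cam('scene');print(C[2],D[2])
for n,im in(('top',t),('scene',s)):
    h=cv2.cvtColor(im,cv2.COLOR_RGB2HSV).astype(int)
    for nm,m in(('or',(h[...,0]>5)&(h[...,0]<20)&(h[...,1]>200)&(h[...,2]>170)),('blue',(h[...,0]>100)&(h[...,0]<115)&(h[...,1]>180)&(h[...,2]>120))):
        for b in blobs(m): print(n,nm,b[0],b[1])
E
```

```text
[0.42039279 0.00263671 1.31652311] [-0.13199574  0.30318884  0.60057167]
top or [233, 83, 12, 12, 100] [238.6, 89.0]
top or [167, 133, 18, 17, 236] [175.8, 141.2]
top or [159, 183, 15, 14, 144] [165.3, 189.6]
top or [187, 186, 14, 14, 135] [193.2, 192.6]
top or [262, 219, 26, 22, 290] [274.6, 229.6]
top blue [431, 62, 19, 18, 244] [439.7, 70.6]
top blue [471, 65, 18, 17, 163] [479.7, 71.8]
top blue [325, 70, 11, 11, 96] [329.8, 74.8]
top blue [253, 129, 76, 66, 3424] [290.6, 161.9]
scene or [192, 137, 9, 7, 49] [196.2, 140.1]
scene or [138, 172, 21, 20, 308] [148.0, 181.1]
scene or [277, 215, 33, 15, 273] [294.4, 222.4]
scene or [171, 230, 19, 24, 202] [180.1, 241.3]
scene or [134, 237, 19, 25, 204] [143.5, 248.9]
scene blue [365, 106, 8, 8, 43] [368.3, 109.4]
scene blue [265, 108, 6, 8, 33] [267.9, 111.4]
scene blue [336, 109, 11, 9, 64] [341.8, 111.9]
scene blue [251, 169, 42, 17, 147] [270.3, 179.3]
scene blue [242, 174, 11, 12, 33] [246.7, 180.2]
```

View pics/crop_t.png

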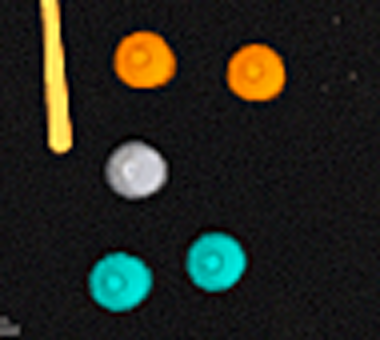

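View pics/crop_s.png

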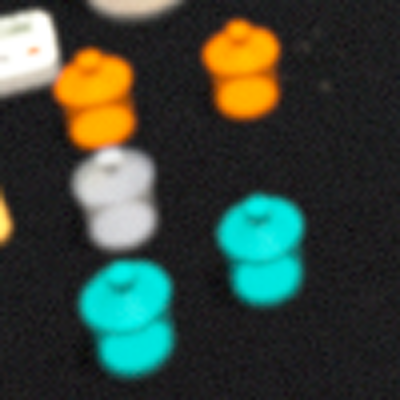

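View pics/bin_t.png

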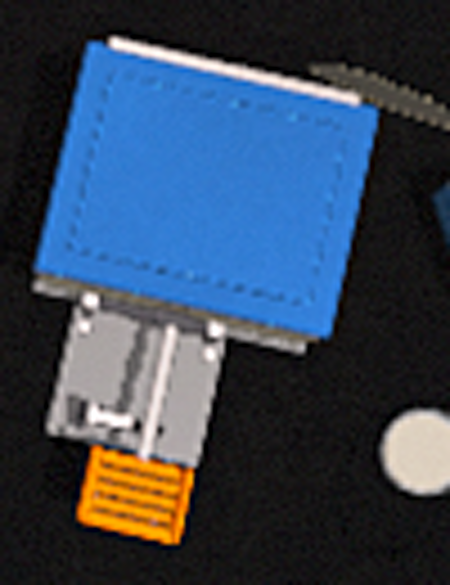

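View pics/bin_s.png

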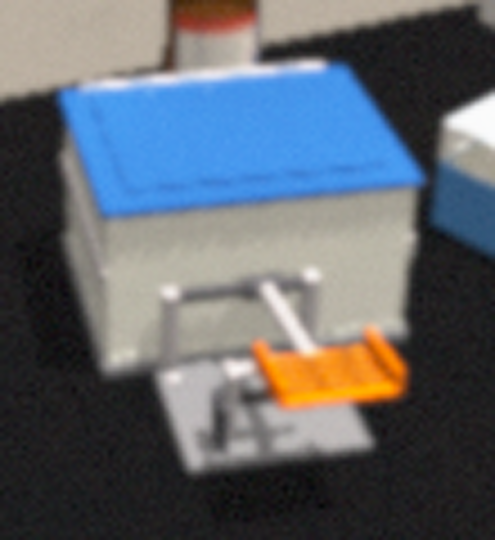

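```bash
python3 - <<'E'
from h import *
t=np.load('top0.npy');s=np.load('scene0.npy')
C=cam('top');D=cam('scene')
def hs(im): return cv2.cvtColor(im,cv2.COLOR_RGB2HSV).astype(int)
ht,h2=hs(t),hs(s)
def quad(m):
    m=cv2.morphologyEx(m.astype(np.uint8),cv2.MORPH_CLOSE,np.ones((9,9)))
    b=max(blobs(m),key=lambda b:b[0][4]);cs,_=cv2.findContours(b[2].astype(np.uint8),cv2.RETR_EXTERNAL,cv2.CHAIN_APPROX_NONE)
    hull=cv2.convexHull(cs[0]);
    for e in np.arange(.01,.2,.005):
        q=cv2.approxPolyDP(hull,e*cv2.arcLength(hull,True),True)
        if len(q)<=4: break
    return q[:,0].astype(float),b[0]
m=np.zeros(t.shape[:2],bool);m[120:205,245:345]=1
q,b=quad(m&(ht[...,0]>95)&(ht[...,0]<120)&(ht[...,1]>120)&(ht[...,2]>80));print('lid top',q.tolist(),b)
W=np.array([onz(C,p,.122) for p in q]);print(W.round(4).tolist(),W.mean(0),np.linalg.norm(W-np.roll(W,1,0),axis=1))
m=np.zeros(t.shape[:2],bool);m[145:200,225:320]=1
q2,b2=quad(m&(h2[...,0]>95)&(h2[...,0]<120)&(h2[...,1]>120)&(h2[...,2]>60));print('lid scene',q2.tolist(),b2)
for p in W: print('proj to scene',proj(D,p))
m=np.zeros(t.shape[:2],bool);m[210:245,255:295]=1
M=m&(ht[...,0]<22)&(ht[...,1]>120)&(ht[...,2]>80)
q,b=quad(M);print('pad top',q.tolist(),b)
rc=cv2.minAreaRect(np.argwhere(M)[:,::-1].astype(np.float32));print(rc)
for z in(.087,.098):
    W=np.array([onz(C,p,z) for p in q]);print(z,W.round(4).tolist(),W.mean(0),np.linalg.norm(W-np.roll(W,1,0),axis=1), onz(C,rc[0],z))
# bottle
for n,im,h,box,CC in(('t',t,ht,(200,235,148,182),C),('s',s,h2,(258,292,135,165),D)):
    m=np.zeros(t.shape[:2],bool);m[box[0]:box[1],box[2]:box[3]]=1
    b=max(blobs(m&(h[...,1]<60)&(h[...,2]>90)),key=lambda b:b[0][4]);print('bottle',n,b[:2])
E
```

```text
lid top [[264.0, 129.0], [328.0, 144.0], [318.0, 194.0], [252.0, 179.0]] [252, 129, 77, 66, 3499]
[[0.7261, -0.0392, 0.122], [0.6802, -0.2289, 0.122], [0.5313, -0.1959, 0.122], [0.5761, -0.003, 0.122]] [ 0.62842191 -0.11674862  0.122     ] [0.15429693 0.19512219 0.15248714 0.1980486 ]
lid scene [[319.0, 191.0], [243.0, 187.0], [232.0, 161.0], [296.0, 153.0]] [232, 153, 88, 39, 2017]
proj to scene [233.33847422 160.14223363]
proj to scene [296.32136361 154.45786709]
proj to scene [314.59759077 179.18155084]
proj to scene [242.52103218 187.00204063]
pad top [[265.0, 219.0], [287.0, 224.0], [284.0, 240.0], [262.0, 235.0]] [262, 219, 26, 22, 421]
((274.5870361328125, 229.78929138183594), (23.985013961791992, 17.613994598388672), 12.994616508483887)
0.087 [[0.4601, -0.0416, 0.087], [0.445, -0.1072, 0.087], [0.3977, -0.0976, 0.087], [0.4126, -0.0323, 0.087]] [ 0.42882682 -0.06968499  0.087     ] [0.04830837 0.06728175 0.04825041 0.06697853] [ 0.42791213 -0.06994215  0.087     ]
0.098 [[0.4597, -0.0412, 0.098], [0.4447, -0.1062, 0.098], [0.3979, -0.0967, 0.098], [0.4127, -0.032, 0.098]] [ 0.42875136 -0.06903796  0.098     ] [0.04787618 0.06667981 0.04781873 0.06637931] [ 0.42784486 -0.06929282  0.098     ]
bottle t ([157, 211, 15, 13, 156], [163.8, 217.2])
bottle s ([138, 262, 21, 26, 431], [148.8, 273.9])
```

```bash
cat >> h.py <<'E'
def rel(pos,yang,w=None):
    """row (turn deg, shift) for tool-down target with tool y at world angle yang"""
    s=r.sense();R0=np.array(s['ee_rot']);a=np.radians(yang)
    y=np.array([np.cos(a),np.sin(a),0]);x=np.array([0,0,-1.]);Rt=np.stack([x,y,np.cross(x,y)],1)
    rv=np.degrees(R.from_matrix(R0.T@Rt).as_rotvec());d=R0.T@(np.array(pos)-s['tcp_pos'])
    print('t',round(s['time_s'],2),'row',rv.round(2).tolist(),d.round(4).tolist());return rv,d
YAW=-13.4
E
python3 - <<'E'
from h import *
C=cam('top');D=cam('scene')
for z in(.03,.045,.058): print(z,onz(C,(163.8,217.2),z),onz(D,(148.8,273.9),z))
print(tri([ray(C,(163.8,217.2)),ray(D,(148.8,273.9))]))
for p in((165.3,189.6),(193.2,192.6),(160,245.3),(184,240.3)): print(onz(C,p,.045))
rel((.41,-.065,.21),90+YAW)
E
```

```text
0.03 [0.4685662 0.2723196 0.03     ] [0.46488567 0.27381354 0.03      ]
0.045 [0.46800453 0.26917528 0.045     ] [0.449194  0.2745858 0.045    ]
0.058 [0.46751775 0.2664502  0.058     ] [0.43559455 0.27525509 0.058     ]
(array([0.46877445, 0.2733764 , 0.02616937]), [np.float64(0.00025624822701707733), np.float64(0.0002562482270170728)])
[0.5536127  0.26634172 0.045     ]
[0.54398808 0.17955263 0.045     ]
[0.38221641 0.27896306 0.045     ]
[0.39711542 0.2058127  0.045     ]
t 0.15 row [172.95, -0.14, 0.0] [0.0207, 0.5422, -0.4069]
```

>>> move_arm(increments=[86, 0, 0, 0.02, 0.4, -0.3, 0.02, 86, 0, 0, 0.02, 0.4, -0.3, 0.02, 86, 0, 0, 0.02, 0.4, -0.3, 0.02, 86, 0, 0, 0.02, 0.4, -0.3, 0.02, 86, 0, 0, 0.02, 0.4, -0.3, 0.02, 86, 0, 0, 0.02, 0.4, -0.3, 0.02, 86, 0, 0, 0.02, 0.4, -0.3, 0.02, 86, 0, 0, 0.02, 0.4, -0.3, 0.02, 86, 0, 0, 0.02, 0.4, -0.3, 0.02, 86, 0, 0, 0.02, 0.4, -0.3, 0.02, 86, 0, 0, 0.02, 0.4, -0.3, 0.02, 86, 0, 0, 0.02, 0.4, -0.3, 0.02])

```text
time_s: 1.15
tcp_pos: [0.3593, 0.1044, 0.2107]
ee_rot: [[0.001, -0.958, 0.287], [0.001, 0.287, 0.958], [-1.0, -0.0, 0.001]]
wrist_force: [1.3, -0.2, -0.7]
gripper_width: 0.249
```

```bash
python3 -c "
from h import *
rel((.41,-.065,.21),90+YAW);print(r.sense()['joints'])"
```

```text
t 1.15 row [86.72, 0.06, -0.02] [0.0006, -0.0972, -0.1477]
[ 4.14825686e+01 -2.46957411e+00 -3.32406439e+01 -3.99356276e-03
 -5.91755410e+01 -5.81640329e+01]
```

>>> move_arm(increments=[86.7, 0, 0, 0, -0.097, -0.148, 0.02, 86.7, 0, 0, 0, -0.097, -0.148, 0.02, 86.7, 0, 0, 0, -0.097, -0.148, 0.02, 86.7, 0, 0, 0, -0.097, -0.148, 0.02, 86.7, 0, 0, 0, -0.097, -0.148, 0.02, 86.7, 0, 0, 0, -0.097, -0.148, 0.02, 86.7, 0, 0, 0, -0.097, -0.148, 0.02, 86.7, 0, 0, 0, -0.097, -0.148, 0.02, 86.7, 0, 0, 0, -0.097, -0.148, 0.02, 86.7, 0, 0, 0, -0.097, -0.148, 0.02, 86.7, 0, 0, 0, -0.097, -0.148, 0.02, 86.7, 0, 0, 0, -0.097, -0.148, 0.02])

```text
time_s: 2.15
tcp_pos: [0.4106, -0.063, 0.2104]
ee_rot: [[-0.0, 0.22, 0.976], [0.0, 0.976, -0.22], [-1.0, -0.0, -0.0]]
wrist_force: [-0.2, -0.7, 0.2]
gripper_width: 0.231
```

>>> move_arm(increments=[1, 0, 0, 0, 0, 0, 0.02, 1, 0, 0, 0, 0, 0, 0.02])

```text
time_s: 2.32
tcp_pos: [0.4107, -0.063, 0.2105]
ee_rot: [[-0.0, 0.228, 0.974], [-0.0, 0.974, -0.228], [-1.0, -0.0, -0.0]]
wrist_force: [-0.5, 1.1, 1.2]
gripper_width: 0.23
```

```bash
python3 - <<'E'
from h import *
s=r.sense();im=r.capture('wrist');np.save('w1.npy',im);save('w1',im,1.5)
np.save('w1s.npy',np.c_[np.array(s['ee_rot']),s['tcp_pos']]);print(s['tcp_pos'],s['joints'],s['wrist_force'],s['gripper_width'])
rel((.41,-.065,.21),90+YAW)
E
```

```text
[ 0.41067922 -0.06296091  0.21045672] [ 1.39012461e+01  2.17213186e+00 -2.86573154e+01 -3.97855550e-03
 -5.91856467e+01 -1.17103756e+02] [-0.46412379  1.09620066  1.17766312] 0.2298073840496008
t 2.37 row [0.23, -0.01, 0.0] [0.0005, -0.0021, -0.0002]
```

View pics/w1.png

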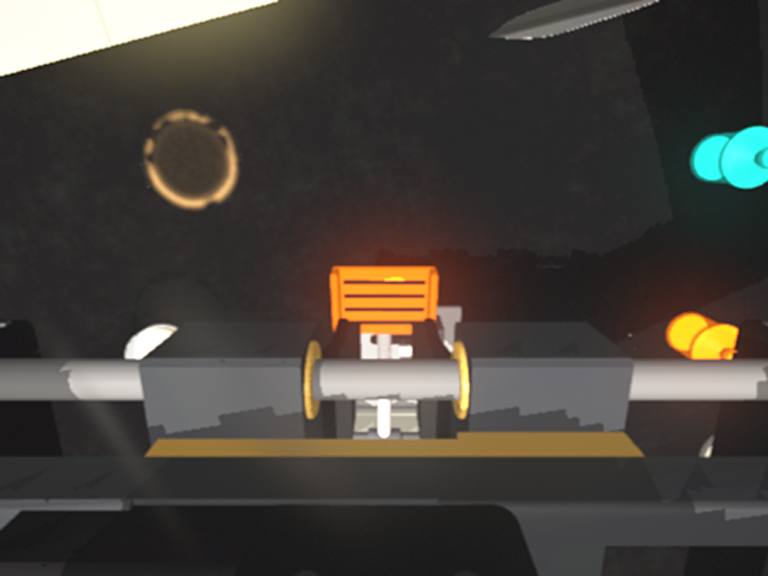

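```bash
python3 - <<'E'
from h import *
P=np.load('w1s.npy');s={'ee_rot':P[:,:3],'tcp_pos':P[:,3]};W=cam('wrist',s);C=cam('top');D=cam('scene')
im=np.load('w1.npy');save('w1c',im[165:240,205:310],6)
for a,b in(((438/1.5,268/1.5),(262,235)),((332/1.5,268/1.5),(284,240))):
    print(tri([ray(W,a),ray(C,b)]),onz(W,a,.09))
a=np.radians(YAW);X=np.array([np.cos(a),np.sin(a),0]);Y=np.array([-np.sin(a),np.cos(a),0])
for z in (.087,.098):
  c=onz(W,(385/1.5,298/1.5),z);print('mid',c)
E
```

```text
(array([ 0.41230658, -0.03056876,  0.10388145]), [np.float64(0.0013707047354960787), np.float64(0.0013707047354960642)]) [ 0.41553149 -0.02838936  0.09      ]
(array([ 0.39835929, -0.09571347,  0.09446214]), [np.float64(0.0014184008929660117), np.float64(0.0014184008929660603)]) [ 0.39982407 -0.0951975   0.09      ]
mid [ 0.42841734 -0.06668426  0.087     ]
mid [ 0.42502591 -0.06585955  0.098     ]
```

View pics/w1c.png

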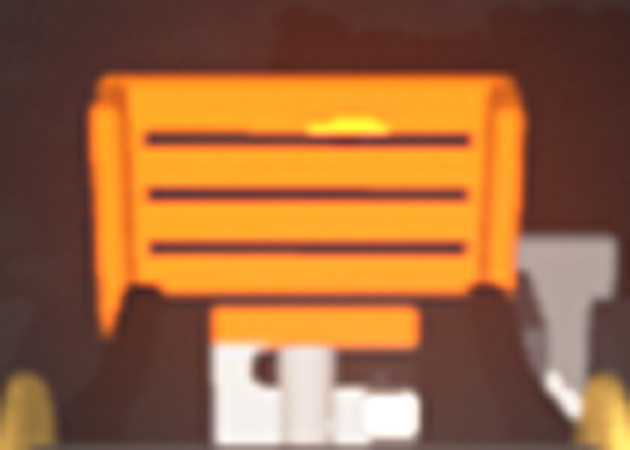

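```bash
python3 - <<'E'
from h import *
rel((.427,-.068,.105),90+YAW)
E
```

```text
t 2.37 row [0.23, -0.01, 0.0] [0.1055, -0.0012, 0.017]
```

>>> move_arm(increments=[0.2, 0, 0, 0.03, -0.001, 0.017, 0.02, 0.2, 0, 0, 0.06, -0.001, 0.017, 0.02, 0.2, 0, 0, 0.085, -0.001, 0.017, 0.02, 0.2, 0, 0, 0.1, -0.001, 0.017, 0.02, 0.2, 0, 0, 0.105, -0.001, 0.017, 0.02, 0.2, 0, 0, 0.105, -0.001, 0.017, 0.02])

```text
time_s: 2.87
tcp_pos: [0.4265, -0.068, 0.1046]
ee_rot: [[-0.003, 0.233, 0.973], [-0.001, 0.973, -0.233], [-1.0, -0.001, -0.003]]
wrist_force: [0.5, -0.5, 0.4]
gripper_width: 0.227
```

```bash
python3 - <<'E'
from h import *
s=r.sense();im=r.capture('wrist');save('w2',im,1.5);im=r.capture('scene');save('s2',im[140:260,220:330],4.5)
for i in range(1):print(r.sense()['wrist_force'],s['tcp_pos'])
E
```

```text
[ 0.21108857 -0.13779283 -0.10201796] [ 0.42648479 -0.06799633  0.10455271]
```

View pics/s2.png

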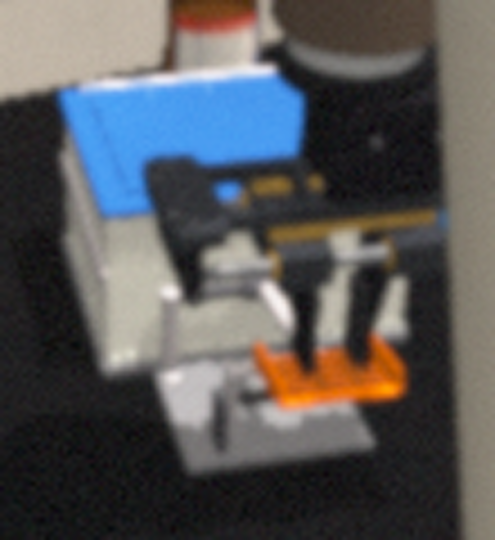

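View pics/w2.png

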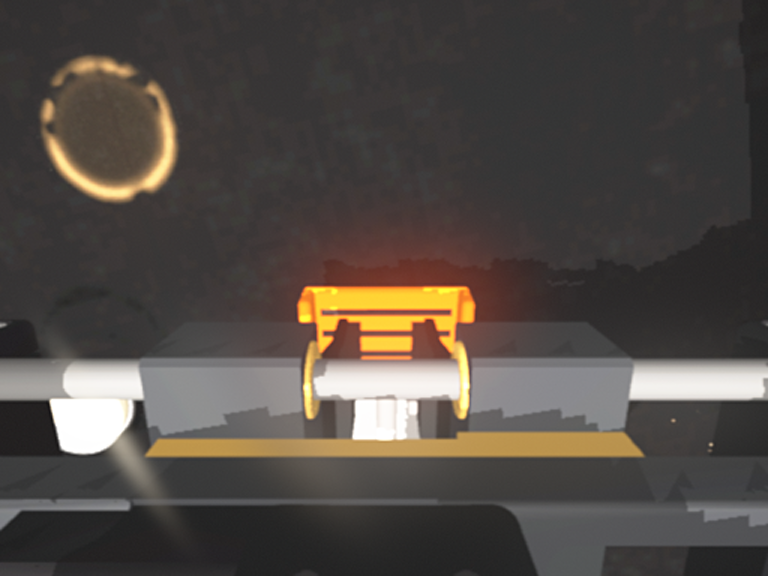

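>>> move_arm(increments=[0, 0, 0, 0, 0, 0, 0.03, 0, 0, 0, 0.003, 0, 0, 0.03, 0, 0, 0, 0.006, 0, 0, 0.03, 0, 0, 0, 0.009, 0, 0, 0.03, 0, 0, 0, 0.012, 0, 0, 0.03, 0, 0, 0, 0.015, 0, 0, 0.03, 0, 0, 0, 0.018, 0, 0, 0.03, 0, 0, 0, 0.021, 0, 0, 0.03, 0, 0, 0, 0.024, 0, 0, 0.03])

```text
time_s: 3.72
tcp_pos: [0.426, -0.0679, 0.0814]
ee_rot: [[-0.003, 0.234, 0.972], [-0.0, 0.972, -0.234], [-1.0, -0.001, -0.002]]
wrist_force: [-3.0, 1.6, 5.5]
gripper_width: 0.349
```

>>> move_arm(increments=[0, 0, 0, 0.003, 0, 0, 0.03, 0, 0, 0, 0.006, 0, 0, 0.03, 0, 0, 0, 0.009, 0, 0, 0.03, 0, 0, 0, 0.012, 0, 0, 0.03, 0, 0, 0, 0.015, 0, 0, 0.03, 0, 0, 0, 0.015, 0, 0, 0.03])

```text
time_s: 4.22
tcp_pos: [0.4258, -0.0679, 0.066]
ee_rot: [[-0.003, 0.234, 0.972], [-0.0, 0.972, -0.234], [-1.0, -0.001, -0.003]]
wrist_force: [-3.3, 1.7, 6.4]
gripper_width: 0.343
```

>>> move_arm(increments=[0, 0, 0, 0.001, 0, 0, 0.03, 0, 0, 0, 0.0015, 0, 0, 0.03, 0, 0, 0, 0.0015, 0, 0, 0.03])

```text
time_s: 4.47
tcp_pos: [0.4258, -0.068, 0.0649]
ee_rot: [[-0.003, 0.234, 0.972], [-0.0, 0.972, -0.234], [-1.0, -0.001, -0.003]]
wrist_force: [-3.5, 1.3, 5.5]
gripper_width: 0.347
```

>>> move_arm(increments=[0, 0, 0, 0.001, 0, 0, 0.03, 0, 0, 0, 0.0015, 0, 0, 0.03, 0, 0, 0, 0.0015, 0, 0, 0.03])

```text
time_s: 4.72
tcp_pos: [0.4258, -0.068, 0.0634]
ee_rot: [[-0.003, 0.234, 0.972], [-0.0, 0.972, -0.234], [-1.0, -0.001, -0.003]]
wrist_force: [-3.4, 1.6, 5.8]
gripper_width: 0.347
```

>>> move_arm(increments=[0, 0, 0, 0.001, 0, 0, 0.03, 0, 0, 0, 0.0015, 0, 0, 0.03, 0, 0, 0, 0.0015, 0, 0, 0.03])

```text
time_s: 4.97
tcp_pos: [0.4259, -0.068, 0.062]
ee_rot: [[-0.003, 0.234, 0.972], [-0.0, 0.972, -0.234], [-1.0, -0.001, -0.003]]
wrist_force: [-3.7, 0.8, 5.4]
gripper_width: 0.344
```

>>> move_arm(increments=[0, 0, 0, 0.001, 0, 0, 0.03, 0, 0, 0, 0.0015, 0, 0, 0.03, 0, 0, 0, 0.0015, 0, 0, 0.03])

```text
time_s: 5.22
tcp_pos: [0.426, -0.068, 0.0604]
ee_rot: [[-0.003, 0.234, 0.972], [-0.0, 0.972, -0.234], [-1.0, -0.001, -0.002]]
wrist_force: [-3.4, 1.5, 5.6]
gripper_width: 0.348
```

>>> move_arm(increments=[0, 0, 0, 0.001, 0, 0, 0.03, 0, 0, 0, 0.0015, 0, 0, 0.03, 0, 0, 0, 0.0015, 0, 0, 0.03])

```text
time_s: 5.47
tcp_pos: [0.4261, -0.068, 0.0589]
ee_rot: [[-0.002, 0.234, 0.972], [-0.0, 0.972, -0.234], [-1.0, -0.001, -0.002]]
wrist_force: [-4.0, 1.5, 4.0]
gripper_width: 0.341
```

>>> move_arm(increments=[0, 0, 0, 0.001, 0, 0, 0.03, 0, 0, 0, 0.001, 0, 0, 0.03, 0, 0, 0, 0.001, 0, 0, 0.03])

```text
time_s: 5.72
tcp_pos: [0.4262, -0.0679, 0.058]
ee_rot: [[-0.002, 0.234, 0.972], [-0.0, 0.972, -0.234], [-1.0, -0.001, -0.002]]
wrist_force: [-3.8, 1.3, 5.1]
gripper_width: 0.338
```

>>> move_arm(increments=[0, 0, 0, 0.001, 0, 0, 0.03, 0, 0, 0, 0.0015, 0, 0, 0.03, 0, 0, 0, 0.0015, 0, 0, 0.03])

```text
time_s: 5.97
tcp_pos: [0.4264, -0.0679, 0.0564]
ee_rot: [[-0.002, 0.234, 0.972], [-0.0, 0.972, -0.234], [-1.0, -0.001, -0.002]]
wrist_force: [-4.8, 1.5, 5.1]
gripper_width: 0.345
```

>>> move_arm(increments=[0, 0, 0, 0.001, 0, 0, 0.03, 0, 0, 0, 0.001, 0, 0, 0.03, 0, 0, 0, 0.001, 0, 0, 0.03])

```text
time_s: 6.22
tcp_pos: [0.4265, -0.0679, 0.0554]
ee_rot: [[-0.002, 0.234, 0.972], [-0.0, 0.972, -0.234], [-1.0, -0.001, -0.001]]
wrist_force: [-3.9, 0.6, 4.6]
gripper_width: 0.341
```

>>> move_arm(increments=[0, 0, 0, 0.001, 0, 0, 0.03, 0, 0, 0, 0.0015, 0, 0, 0.03, 0, 0, 0, 0.0015, 0, 0, 0.03])

```text
time_s: 6.47
tcp_pos: [0.4266, -0.0679, 0.0541]
ee_rot: [[-0.001, 0.234, 0.972], [-0.0, 0.972, -0.234], [-1.0, -0.001, -0.001]]
wrist_force: [-5.1, 1.1, 6.2]
gripper_width: 0.345
```

>>> move_arm(increments=[0, 0, 0, 0.001, 0, 0, 0.03, 0, 0, 0, 0.001, 0, 0, 0.03, 0, 0, 0, 0.001, 0, 0, 0.03])

```text
time_s: 6.72
tcp_pos: [0.4267, -0.068, 0.0534]
ee_rot: [[-0.001, 0.234, 0.972], [-0.0, 0.972, -0.234], [-1.0, -0.001, -0.001]]
wrist_force: [-6.0, 0.5, 9.2]
gripper_width: 0.344
```

>>> move_arm(increments=[0, 0, 0, 0.0007, 0, 0, 0.03, 0, 0, 0, 0.0007, 0, 0, 0.03, 0, 0, 0, 0.0007, 0, 0, 0.03])

```text
time_s: 6.97
tcp_pos: [0.4267, -0.068, 0.0529]
ee_rot: [[-0.001, 0.234, 0.972], [-0.0, 0.972, -0.234], [-1.0, -0.001, -0.001]]
wrist_force: [-5.6, 1.3, 11.4]
gripper_width: 0.35
```

```bash
python3 - <<'E'
from h import *
im=r.capture('scene');save('s3',im[110:260,200:350],4);print(r.sense()['wrist_force'],r.sense()['tcp_pos'])
im=r.capture('top');save('t3',im[120:250,225:345],4.5)
E
```

```text
[-5.89329322  1.32755333 11.32237634] [ 0.42673129 -0.0679847   0.05293351]
```

View pics/s3.png

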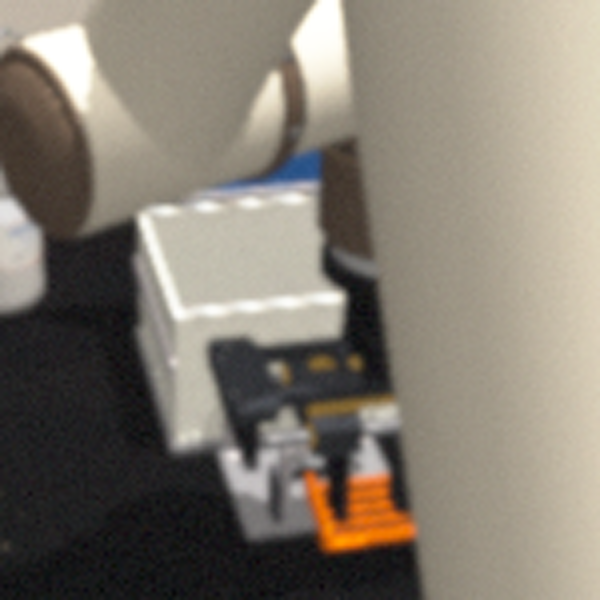

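>>> move_arm(increments=[0, 0, 0, 0, 0.002, 0, 0.03, 0, 0, 0, 0, 0.004, 0, 0.03, 0, 0, 0, 0, 0.006, 0, 0.03, 0, 0, 0, 0, 0.008, 0, 0.03, 0, 0, 0, 0, 0.01, 0, 0.03])

```text
time_s: 7.48
tcp_pos: [0.4288, -0.0592, 0.053]
ee_rot: [[-0.002, 0.234, 0.972], [-0.002, 0.972, -0.234], [-1.0, -0.002, -0.001]]
wrist_force: [-4.0, -5.8, 10.3]
gripper_width: 0.347
```

>>> move_arm(increments=[0, 0, 0, 0, 0.002, 0, 0.03, 0, 0, 0, 0, 0.004, 0, 0.03, 0, 0, 0, 0, 0.006, 0, 0.03, 0, 0, 0, 0, 0.008, 0, 0.03])

```text
time_s: 7.82
tcp_pos: [0.4307, -0.0514, 0.053]
ee_rot: [[-0.002, 0.234, 0.972], [-0.002, 0.972, -0.234], [-1.0, -0.002, -0.001]]
wrist_force: [-4.6, -5.6, 11.2]
gripper_width: 0.347
```

>>> move_arm(increments=[0, 0, 0, 0, 0.002, 0, 0.03, 0, 0, 0, 0, 0.004, 0, 0.03, 0, 0, 0, 0, 0.004, 0, 0.03])

```text
time_s: 8.07
tcp_pos: [0.4318, -0.047, 0.0529]
ee_rot: [[-0.001, 0.234, 0.972], [-0.001, 0.972, -0.234], [-1.0, -0.001, -0.001]]
wrist_force: [-6.1, 0.0, 10.8]
gripper_width: 0.345
```

```bash
python3 - <<'E'
from h import *
im=r.capture('scene');save('s4',im[110:260,200:350],4);s=r.sense();print(s['wrist_force'],s['tcp_pos'],s['moment'])
im=r.capture('wrist');save('w4',im,1.5)
E
```

```text
[-5.07421293  0.71991277 10.5082175 ] [ 0.43183649 -0.04688081  0.05291416] [ 0.24307766  1.46893999 -0.02307629]
```

View pics/w4.png

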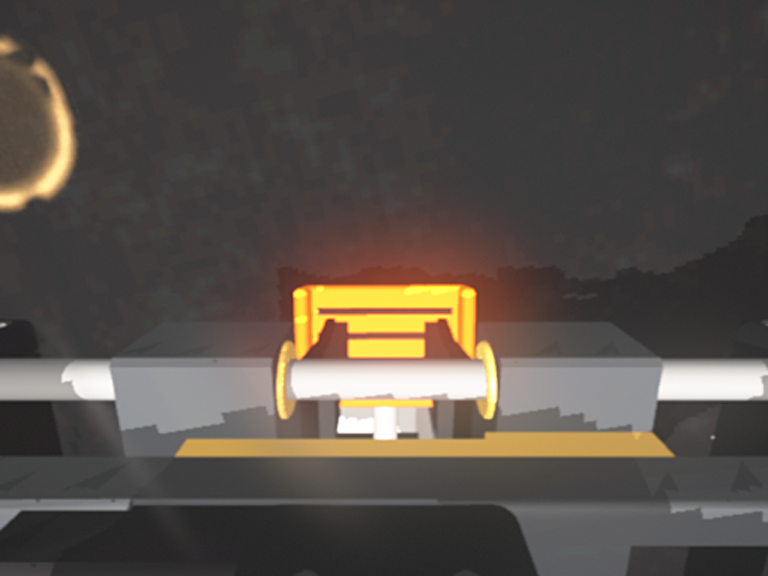

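>>> move_arm(increments=[0, 0, 0, 0, 0.001, 0, 0.03, 0, 0, 0, 0, 0.002, 0, 0.03, 0, 0, 0, 0, 0.002, 0, 0.03])

```text
time_s: 8.42
tcp_pos: [0.4322, -0.0453, 0.0529]
ee_rot: [[-0.001, 0.234, 0.972], [-0.001, 0.972, -0.234], [-1.0, -0.002, -0.001]]
wrist_force: [-4.8, -2.2, 10.0]
gripper_width: 0.343
```

>>> move_arm(increments=[0, 0, 0, 0, 0.001, 0, 0.03, 0, 0, 0, 0, 0.002, 0, 0.03, 0, 0, 0, 0, 0.002, 0, 0.03])

```text
time_s: 8.67
tcp_pos: [0.4327, -0.0437, 0.053]
ee_rot: [[-0.002, 0.234, 0.972], [-0.002, 0.972, -0.234], [-1.0, -0.002, -0.001]]
wrist_force: [-3.9, -5.8, 10.4]
gripper_width: 0.346
```

```bash
python3 - <<'E'
from h import *
s=r.sense();print(s['wrist_force'],s['tcp_pos'],s['moment'])
im=r.capture('wrist');save('w5',im[180:300,150:370],3)
E
```

```text
[-3.87192694 -5.84252431 10.42673   ] [ 0.43270012 -0.0436934   0.05300114] [-1.56065474  1.16865013 -0.13718417]
```

View pics/w5.png

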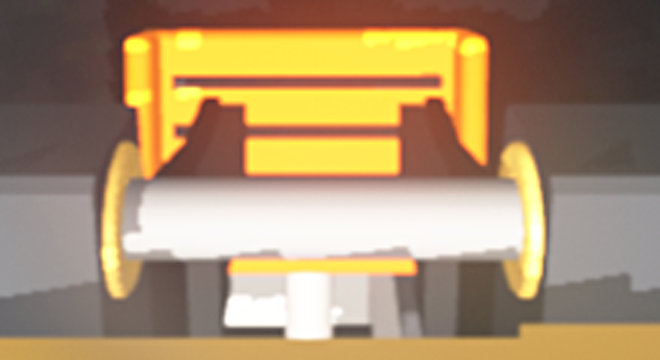

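>>> move_arm(increments=[0, 0, 0, -0.001, 0, 0, 0.03, 0, 0, 0, -0.002, 0, 0, 0.03, 0, 0, 0, -0.003, 0, 0, 0.03, 0, 0, 0, -0.004, 0, 0, 0.03, 0, 0, 0, -0.005, 0, 0, 0.03, 0, 0, 0, -0.006, 0, 0, 0.03, 0, 0, 0, -0.007, 0, 0, 0.03, 0, 0, 0, -0.008, 0, 0, 0.03, 0, 0, 0, -0.009, 0, 0, 0.03, 0, 0, 0, -0.009, 0, 0, 0.03])

```text
time_s: 9.55
tcp_pos: [0.4345, -0.0422, 0.0616]
ee_rot: [[0.002, 0.234, 0.972], [0.001, 0.972, -0.234], [-1.0, 0.001, 0.002]]
wrist_force: [0.6, 0.4, 0.5]
gripper_width: 0.342
```

>>> move_arm(increments=[0, 0, 0, -0.03, 0, 0, 0.03, 0, 0, 0, -0.07, 0, 0, 0.03, 0, 0, 0, -0.11, 0, 0, 0.03, 0, 0, 0, -0.14, 0, 0, 0.06, 0, 0, 0, -0.14, 0, 0, 0.06])

```text
time_s: 9.97
tcp_pos: [0.4379, -0.0418, 0.2081]
ee_rot: [[0.015, 0.232, 0.973], [0.002, 0.973, -0.232], [-1.0, 0.006, 0.015]]
wrist_force: [0.5, -0.2, 0.6]
gripper_width: 0.425
```

```bash
python3 - <<'E'
from h import *
im=r.capture('scene');save('s5',im,1.5)
rel((.44,.272,.20),90)
E
```

```text
t 10.02 row [-13.5, 0.54, -0.19] [0.0056, 0.3061, -0.0693]
```

View pics/s5.png

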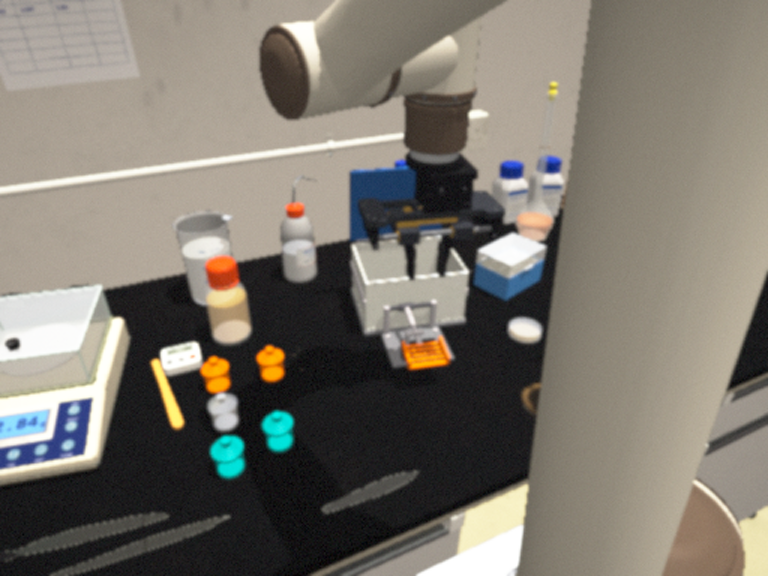

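The lid stands open by itself at (380,200) and the caught pedal is at (425,352). Next I go over the bottle.

>>> move_arm(increments=[-13.5, 0, 0, 0.006, 0.306, -0.069, 0.062, -13.5, 0, 0, 0.006, 0.306, -0.069, 0.062, -13.5, 0, 0, 0.006, 0.306, -0.069, 0.062, -13.5, 0, 0, 0.006, 0.306, -0.069, 0.062, -13.5, 0, 0, 0.006, 0.306, -0.069, 0.062, -13.5, 0, 0, 0.006, 0.306, -0.069, 0.062, -13.5, 0, 0, 0.006, 0.306, -0.069, 0.062, -13.5, 0, 0, 0.006, 0.306, -0.069, 0.062, -13.5, 0, 0, 0.006, 0.306, -0.069, 0.062, -13.5, 0, 0, 0.006, 0.306, -0.069, 0.062, -13.5, 0, 0, 0.006, 0.306, -0.069, 0.062])

```text
time_s: 10.93
tcp_pos: [0.4372, 0.2704, 0.1941]
ee_rot: [[-0.002, 0.001, 1.0], [-0.002, 1.0, -0.001], [-1.0, -0.002, -0.002]]
wrist_force: [0.2, -0.1, 0.5]
gripper_width: 0.71
```

```bash
python3 - <<'E'
from h import *
s=r.sense();im=r.capture('wrist');np.save('w6.npy',im);save('w6',im,1.5)
np.save('w6s.npy',np.c_[np.array(s['ee_rot']),s['tcp_pos']]);print(s['tcp_pos'],s['joints'])
E
```

```text
[0.43719529 0.27037755 0.19412185] [ 4.98351646e+01  1.31314320e+01 -1.80041522e+01 -2.00031459e-02
 -5.90064629e+01 -1.39859631e+02]
```

View pics/w6.png

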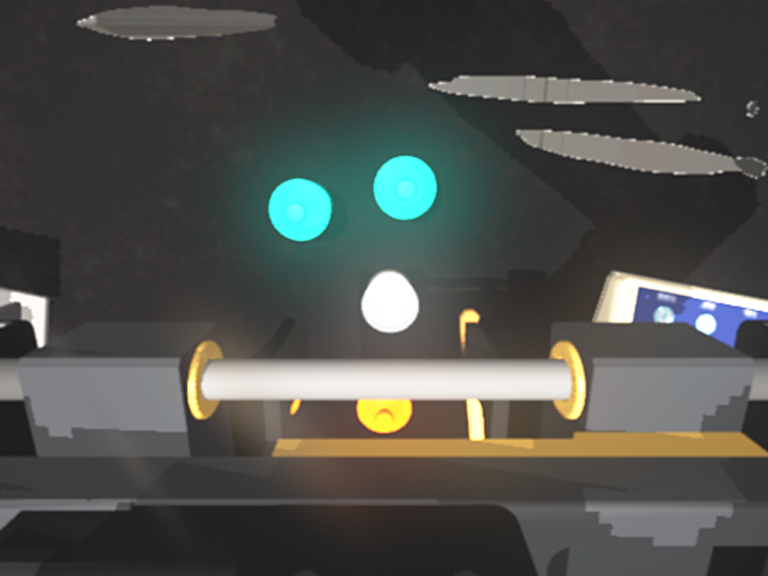

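```bash
python3 - <<'E'
from h import *
P=np.load('w6s.npy');s={'ee_rot':P[:,:3],'tcp_pos':P[:,3]};W=cam('wrist',s);C=cam('top');D=cam('scene')
for uv,z in(((390.5/1.5,304/1.5),.048),((390/1.5,301/1.5),.029)):print(onz(W,uv,z))
print(tri([ray(W,(390/1.5,301.5/1.5)),ray(C,(163.8,217.2)),ray(D,(148.8,273.9))]))
rel((.467,.27,.08),90);rel((.467,.27,.035),90)
E
```

```text
[0.46697927 0.27429767 0.048     ]
[0.47083555 0.27407884 0.029     ]
(array([0.4701605 , 0.27362989, 0.02587151]), [np.float64(0.0020447649622221094), np.float64(0.0014999842346876142), np.float64(0.0006627315788576445)])
t 10.98 row [-0.08, -0.08, 0.07] [0.1145, 0.0002, 0.0298]
t 10.98 row [-0.08, -0.08, 0.07] [0.1595, 0.0002, 0.0298]
```

>>> move_arm(increments=[0, 0, 0, 0.02, 0.0035, 0.032, 0.065, 0, 0, 0, 0.05, 0.0035, 0.032, 0.065, 0, 0, 0, 0.08, 0.0035, 0.032, 0.065, 0, 0, 0, 0.105, 0.0035, 0.032, 0.065, 0, 0, 0, 0.125, 0.0035, 0.032, 0.065, 0, 0, 0, 0.14, 0.0035, 0.032, 0.065, 0, 0, 0, 0.15, 0.0035, 0.032, 0.065, 0, 0, 0, 0.159, 0.0035, 0.032, 0.065, 0, 0, 0, 0.159, 0.0035, 0.032, 0.065, 0, 0, 0, 0.159, 0.0035, 0.032, 0.065])

```text
time_s: 11.82
tcp_pos: [0.4701, 0.2743, 0.0367]
ee_rot: [[0.0, 0.001, 1.0], [0.0, 1.0, -0.001], [-1.0, 0.0, 0.0]]
wrist_force: [0.2, -0.4, -0.4]
gripper_width: 0.747
```

```bash
python3 - <<'E'
from h import *
s=r.sense();im=r.capture('wrist');save('w7',im,1.5);print(s['tcp_pos'],s['wrist_force'])
im=r.capture('scene');save('s7',im[200:320,90:220],5)
E
```

```text
[0.47005508 0.27431447 0.0366618 ] [ 0.21931686 -0.3835368  -0.36489121]
```

View pics/s7.png

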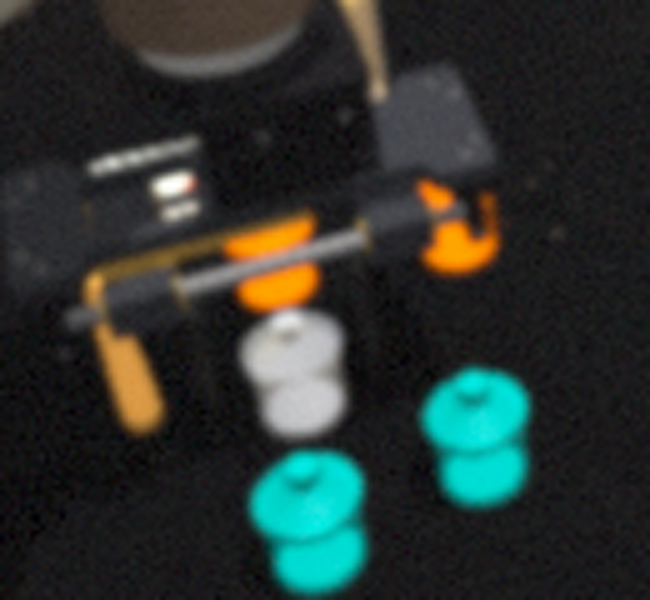

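View pics/w7.png

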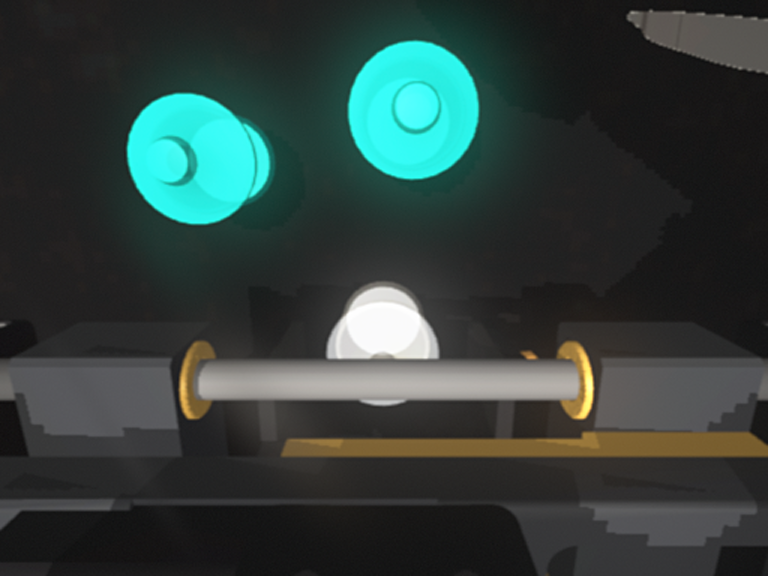

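>>> move_arm(increments=[0, 0, 0, 0.004, 0, 0, 0.065, 0, 0, 0, 0.006, 0, 0, 0.055, 0, 0, 0, 0.006, 0, 0, 0.048, 0, 0, 0, 0.006, 0, 0, 0.043, 0, 0, 0, 0.006, 0, 0, 0.038, 0, 0, 0, 0.006, 0, 0, 0.036, 0, 0, 0, 0.006, 0, 0, 0.036, 0, 0, 0, 0.006, 0, 0, 0.036, 0, 0, 0, 0.006, 0, 0, 0.036, 0, 0, 0, 0.006, 0, 0, 0.036])

```text
time_s: 12.75
tcp_pos: [0.4698, 0.2746, 0.0304]
ee_rot: [[0.0, 0.001, 1.0], [0.0, 1.0, -0.001], [-1.0, 0.0, 0.0]]
wrist_force: [0.4, 0.9, 0.6]
gripper_width: 0.457
```

>>> move_arm(increments=[0, 0, 0, -0.01, 0, 0, 0.036, 0, 0, 0, -0.03, 0, 0, 0.036, 0, 0, 0, -0.05, 0, 0, 0.036, 0, 0, 0, -0.05, 0, 0, 0.036])

```text
time_s: 13.08
tcp_pos: [0.472, 0.2765, 0.0848]
ee_rot: [[0.006, -0.001, 1.0], [0.005, 1.0, 0.001], [-1.0, 0.005, 0.006]]
wrist_force: [-0.7, 0.8, 0.7]
gripper_width: 0.452
```

```bash
python3 - <<'E'
from h import *
s=r.sense();im=r.capture('wrist');save('w8',im,1.5);print(s['tcp_pos'],s['wrist_force'],s['gripper_width']*87)
E
```

```text
[0.47195414 0.27648245 0.08478169] [-0.67197718  0.7661664   0.70744708] 39.3304156231432
```

View pics/w8.png

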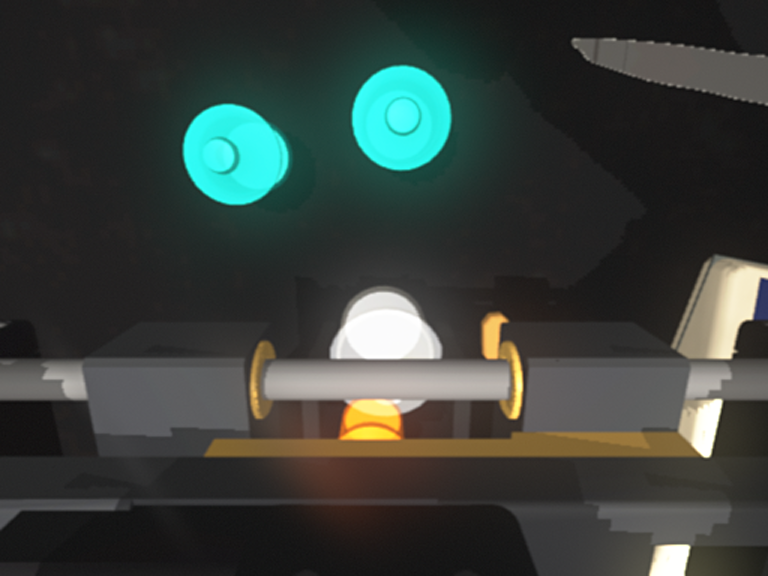

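```bash
python3 - <<'E'
from h import *
rel((.472,.2745,.25),90);rel((.6055,-.111,.25),90+YAW)
E
```

```text
t 13.13 row [-0.01, 0.23, -0.23] [-0.167, -0.0007, 0.0017]
t 13.13 row [13.39, 0.21, -0.25] [-0.168, -0.3862, 0.1352]
```

>>> move_arm(increments=[0, 0, 0, -0.04, 0, 0, 0.036, 0, 0, 0, -0.08, 0, 0, 0.036, 0, 0, 0, -0.12, 0, 0, 0.036, 3, 0, 0, -0.15, -0.02, 0.007, 0.036, 6, 0, 0, -0.168, -0.05, 0.017, 0.036, 9, 0, 0, -0.168, -0.085, 0.03, 0.036, 12, 0, 0, -0.168, -0.12, 0.042, 0.036, 13.4, 0, 0, -0.168, -0.155, 0.054, 0.036, 13.4, 0, 0, -0.168, -0.19, 0.066, 0.036, 13.4, 0, 0, -0.168, -0.225, 0.078, 0.036, 13.4, 0, 0, -0.168, -0.25, 0.088, 0.036, 13.4, 0, 0, -0.168, -0.26, 0.092, 0.036])

```text
time_s: 14.13
tcp_pos: [0.5618, 0.0115, 0.2474]
ee_rot: [[-0.002, 0.236, 0.972], [-0.001, 0.972, -0.236], [-1.0, -0.001, -0.002]]
wrist_force: [-0.3, 1.2, 0.3]
gripper_width: 0.457
```

```bash
python3 - <<'E'
from h import *
rel((.6055,-.111,.25),90+YAW);print(r.sense()['gripper_width'])
E
```

```text
t 14.13 row [-0.24, -0.09, 0.06] [-0.0026, -0.1087, 0.0714]
0.4566317327671457
```

>>> move_arm(increments=[0, 0, 0, -0.003, -0.02, 0.013, 0.036, 0, 0, 0, -0.003, -0.04, 0.026, 0.036, 0, 0, 0, -0.003, -0.06, 0.04, 0.036, 0, 0, 0, -0.003, -0.08, 0.053, 0.036, 0, 0, 0, -0.003, -0.1, 0.065, 0.036, 0, 0, 0, -0.003, -0.109, 0.071, 0.036, 0, 0, 0, -0.003, -0.109, 0.071, 0.036, 0, 0, 0, -0.003, -0.109, 0.071, 0.036])

```text
time_s: 14.8
tcp_pos: [0.605, -0.1077, 0.2506]
ee_rot: [[-0.001, 0.233, 0.972], [0.0, 0.972, -0.233], [-1.0, 0.0, -0.001]]
wrist_force: [-0.4, 0.7, -0.1]
gripper_width: 0.453
```

```bash
python3 - <<'E'
from h import *
s=r.sense();im=r.capture('wrist');np.save('w9.npy',im);save('w9',im,1.5)
np.save('w9s.npy',np.c_[np.array(s['ee_rot']),s['tcp_pos']]);print(s['tcp_pos'])
im=r.capture('scene');save('s9',im[80:280,190:390],3)
im=r.capture('top');save('t9',im,1.5)
E
```

```text
[ 0.60504885 -0.10769207  0.25063094]
```

View pics/w9.png

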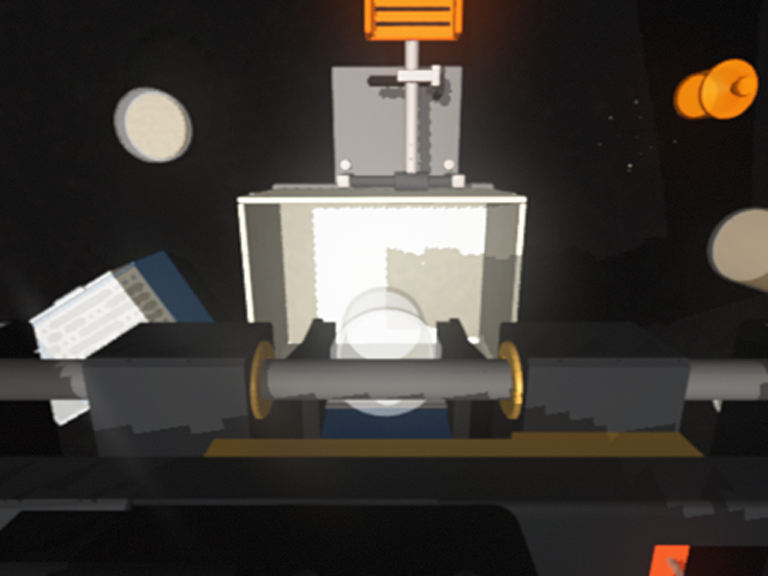

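View pics/s9.png

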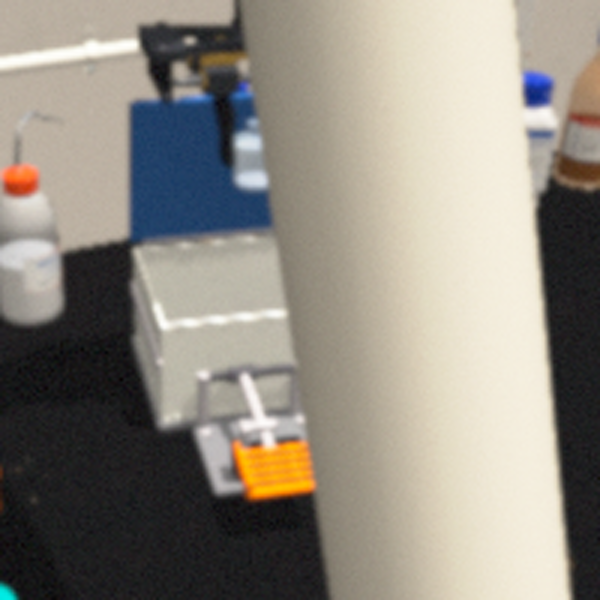

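View pics/t9.png

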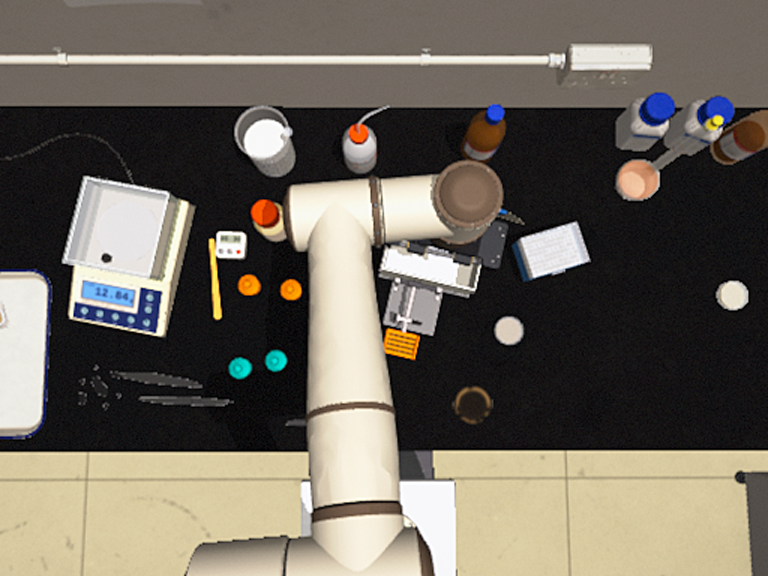

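```bash
python3 - <<'E'
from h import *
P=np.load('w9s.npy');s={'ee_rot':P[:,:3],'tcp_pos':P[:,3]};W=cam('wrist',s)
a=np.radians(YAW);X=np.array([np.cos(a),np.sin(a),0])
L=onz(W,(238/1.5,199/1.5),.115);Q=onz(W,(526/1.5,199/1.5),.115);print(L,Q,np.linalg.norm(L-Q),(L+Q)/2+X*.075,np.degrees(np.arctan2(*(Q-L)[:2])))
c=(L+Q)/2+X*.075
print('tcp in bin', (P[:,3]-c)@X,(P[:,3]-c)@np.array([-X[1],X[0],0]))
E
```

```text
[ 0.5377053  -0.19020086  0.115     ] [ 0.58182372 -0.00656366  0.115     ] 0.18886253792865512 [ 0.6327227  -0.11576335  0.115     ] 13.509150787072771
tcp in bin -0.028790958555240744 0.0014381930805995031
```

>>> move_arm(increments=[0, 0, 0, 0.02, 0, 0, 0.036, 0, 0, 0, 0.045, 0, 0, 0.036, 0, 0, 0, 0.07, 0, 0, 0.036, 0, 0, 0, 0.095, 0, 0, 0.036, 0, 0, 0, 0.12, 0, 0, 0.036, 0, 0, 0, 0.14, 0, 0, 0.036, 0, 0, 0, 0.155, 0, 0, 0.036, 0, 0, 0, 0.167, 0, 0, 0.036, 0, 0, 0, 0.176, 0, 0, 0.036, 0, 0, 0, 0.183, 0, 0, 0.036, 0, 0, 0, 0.186, 0, 0, 0.036, 0, 0, 0, 0.186, 0, 0, 0.036])

```text
time_s: 15.95
tcp_pos: [0.6052, -0.1076, 0.0651]
ee_rot: [[-0.001, 0.232, 0.973], [-0.0, 0.973, -0.232], [-1.0, -0.0, -0.001]]
wrist_force: [-0.2, -0.2, 0.0]
gripper_width: 0.452
```

```bash
python3 - <<'E'
from h import *
s=r.sense();im=r.capture('wrist');save('w10',im,1.5);print(s['tcp_pos'],s['wrist_force'],s['gripper_width'])
im=r.capture('scene');save('s10',im[80:280,190:390],3)
E
```

```text
[ 0.60523399 -0.10762026  0.06508062] [-0.230503   -0.20332339  0.03083764] 0.45183703370722655
```

View pics/w10.png

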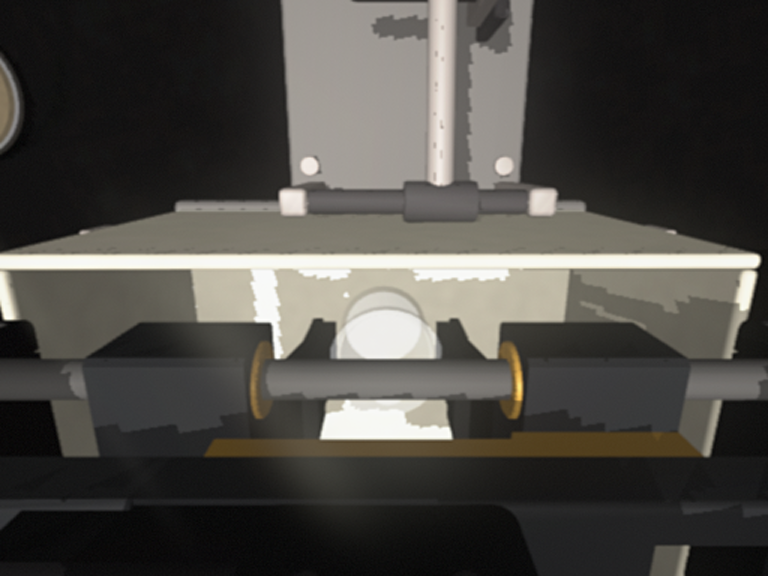

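View pics/s10.png

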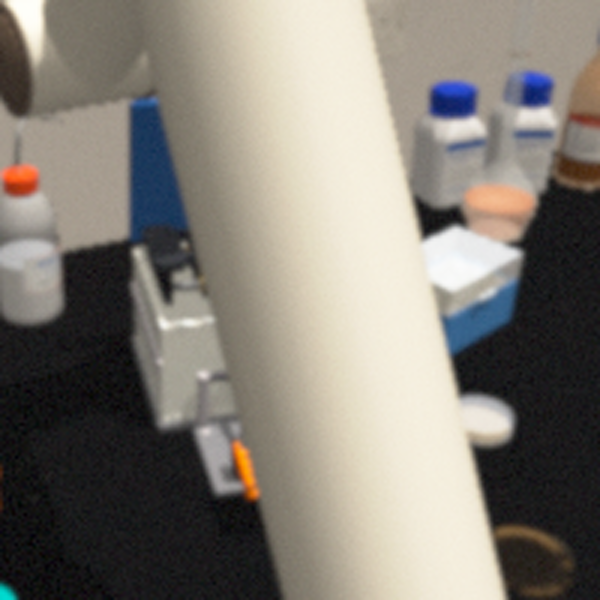

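The bottle is inside the mouth, with no contact forces. I'll release it a little lower.

>>> move_arm(increments=[0, 0, 0, 0.003, 0, 0, 0.036, 0, 0, 0, 0.003, 0, 0, 0.04, 0, 0, 0, 0.003, 0, 0, 0.05, 0, 0, 0, 0.003, 0, 0, 0.06, 0, 0, 0, 0.003, 0, 0, 0.06, 0, 0, 0, 0.003, 0, 0, 0.06, 0, 0, 0, 0.003, 0, 0, 0.06])

```text
time_s: 16.63
tcp_pos: [0.6054, -0.108, 0.0625]
ee_rot: [[0.0, 0.232, 0.973], [-0.0, 0.973, -0.232], [-1.0, 0.0, 0.0]]
wrist_force: [0.1, -0.4, -1.0]
gripper_width: 0.672
```

>>> move_arm(increments=[0, 0, 0, -0.01, 0, 0, 0.06, 0, 0, 0, -0.03, 0, 0, 0.06, 0, 0, 0, -0.06, 0, 0, 0.06, 0, 0, 0, -0.1, 0, 0, 0.06, 0, 0, 0, -0.14, 0, 0, 0.06, 0, 0, 0, -0.17, 0, 0, 0.06, 0, 0, 0, -0.188, 0, 0, 0.05, 0, 0, 0, -0.188, 0, 0, 0.03])

```text
time_s: 17.3
tcp_pos: [0.6077, -0.1084, 0.2574]
ee_rot: [[0.012, 0.232, 0.973], [-0.001, 0.973, -0.232], [-1.0, 0.002, 0.012]]
wrist_force: [0.2, -0.3, 0.2]
gripper_width: 0.61
```

```bash
python3 - <<'E'
from h import *
s=r.sense();im=r.capture('wrist');save('w11',im,1.5);print(s['tcp_pos'],s['wrist_force'],s['gripper_width'])
np.save('w11.npy',im);np.save('w11s.npy',np.c_[np.array(s['ee_rot']),s['tcp_pos']])
rel((.4345,-.0422,.20),90+YAW)
E
```

```text
[ 0.60767073 -0.10835565  0.25738443] [ 0.19094516 -0.29294186  0.21226703] 0.6102932673896465
t 17.35 row [-0.02, 0.38, -0.1] [0.053, 0.024, -0.1829]
```

View pics/w11.png

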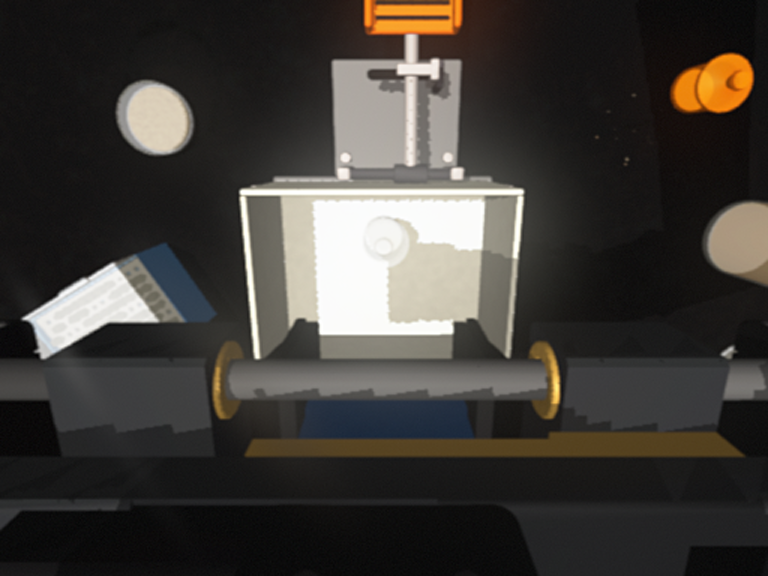

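The bottle stands upright in the bin at (385,240). Going back to the pedal.

```bash
python3 - <<'E'
from h import *
rel((.4315,-.047,.20),90+YAW);rel((.4315,-.047,.08),90+YAW)
E
```

```text
t 17.35 row [-0.02, 0.38, -0.1] [0.053, 0.0186, -0.1847]
t 17.35 row [-0.02, 0.38, -0.1] [0.173, 0.0184, -0.1855]
```

>>> move_arm(increments=[0, 0.3, 0, 0.005, 0, -0.025, 0.03, 0, 0.3, 0, 0.01, 0.004, -0.055, 0.03, 0, 0.3, 0, 0.02, 0.008, -0.085, 0.03, 0, 0.3, 0, 0.03, 0.012, -0.115, 0.03, 0, 0.3, 0, 0.04, 0.016, -0.145, 0.03, 0, 0.3, 0, 0.05, 0.018, -0.17, 0.03, 0, 0.3, 0, 0.07, 0.018, -0.185, 0.03, 0, 0.3, 0, 0.1, 0.018, -0.185, 0.03, 0, 0.3, 0, 0.125, 0.018, -0.185, 0.03, 0, 0.3, 0, 0.125, 0.018, -0.185, 0.03])

```text
time_s: 18.18
tcp_pos: [0.4249, -0.0481, 0.1209]
ee_rot: [[-0.017, 0.233, 0.972], [-0.0, 0.972, -0.233], [-1.0, -0.004, -0.016]]
wrist_force: [0.1, -0.5, -0.6]
gripper_width: 0.345
```

```bash
python3 - <<'E'
from h import *
s=r.sense();im=r.capture('wrist');save('w12',im[150:300,130:390],3);print(s['tcp_pos'],s['wrist_force'],s['gripper_width'])
rel((.4315,-.047,.075),90+YAW)
E
```

```text
[ 0.42488042 -0.04812212  0.12094173] [ 0.11363174 -0.48252576 -0.55637041] 0.34497473678364243
t 18.23 row [-0.04, -0.68, 0.19] [0.0482, 0.0022, 0.0046]
```

View pics/w12.png

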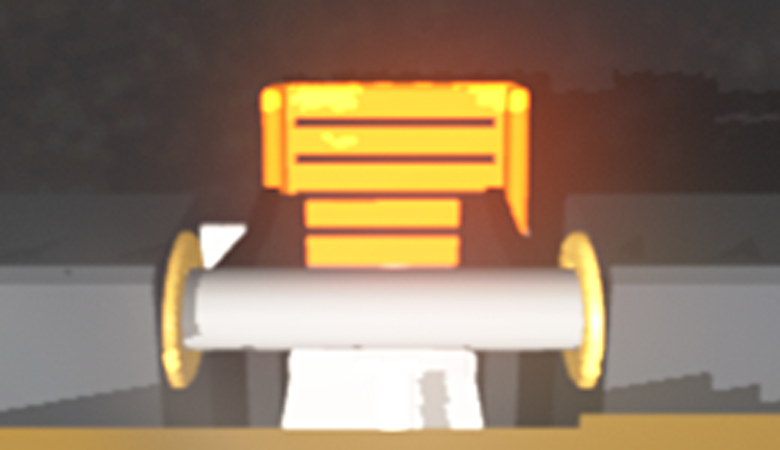

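>>> move_arm(increments=[0, -0.7, 0, 0.015, 0.003, 0.004, 0.03, 0, -0.7, 0, 0.03, 0.003, 0.005, 0.03, 0, -0.7, 0, 0.042, 0.003, 0.005, 0.03, 0, -0.7, 0, 0.05, 0.003, 0.005, 0.03, 0, -0.7, 0, 0.055, 0.003, 0.005, 0.03, 0, -0.7, 0, 0.055, 0.003, 0.005, 0.03])

```text
time_s: 18.73
tcp_pos: [0.4349, -0.0458, 0.0702]
ee_rot: [[0.006, 0.232, 0.973], [-0.002, 0.973, -0.232], [-1.0, -0.0, 0.006]]
wrist_force: [-1.0, 0.9, -0.2]
gripper_width: 0.348
```

```bash
python3 - <<'E'
from h import *
s=r.sense();im=r.capture('wrist');save('w13',im[150:300,130:390],3);print(s['tcp_pos'],s['wrist_force'],s['gripper_width'])
E
```

```text
[ 0.43494237 -0.04578288  0.07019707] [-1.00410333  0.92641735 -0.17978359] 0.3475950676017861
```

View pics/w13.png

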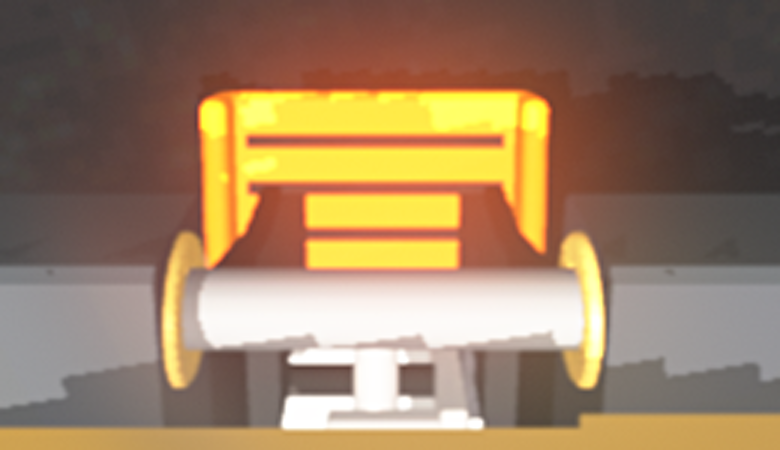

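>>> move_arm(increments=[0, 0.3, 0, 0.003, -0.001, -0.002, 0.03, 0, 0.3, 0, 0.006, -0.002, -0.003, 0.03, 0, 0.3, 0, 0.009, -0.002, -0.003, 0.03, 0, 0.3, 0, 0.009, -0.002, -0.003, 0.03])

```text
time_s: 19.12
tcp_pos: [0.4312, -0.0471, 0.061]
ee_rot: [[0.001, 0.233, 0.973], [-0.0, 0.973, -0.233], [-1.0, -0.0, 0.001]]
wrist_force: [0.2, -0.8, 0.1]
gripper_width: 0.34
```

>>> move_arm(increments=[0, 0, 0, 0.001, 0, 0, 0.03, 0, 0, 0, 0.0015, 0, 0, 0.03, 0, 0, 0, 0.0015, 0, 0, 0.03])

```text
time_s: 19.37
tcp_pos: [0.4317, -0.0469, 0.0599]
ee_rot: [[0.002, 0.232, 0.973], [-0.0, 0.973, -0.232], [-1.0, -0.0, 0.002]]
wrist_force: [0.2, -0.3, 0.2]
gripper_width: 0.346
```

>>> move_arm(increments=[0, 0, 0, 0.001, 0, 0, 0.03, 0, 0, 0, 0.002, 0, 0, 0.03, 0, 0, 0, 0.002, 0, 0, 0.03])

```text
time_s: 19.62
tcp_pos: [0.4317, -0.0472, 0.0582]
ee_rot: [[0.002, 0.232, 0.973], [-0.001, 0.973, -0.232], [-1.0, -0.0, 0.002]]
wrist_force: [-0.6, -1.7, 5.7]
gripper_width: 0.345
```

>>> move_arm(increments=[0, 0, 0, 0.001, 0, 0, 0.03, 0, 0, 0, 0.0015, 0, 0, 0.03, 0, 0, 0, 0.0015, 0, 0, 0.03])

```text
time_s: 19.87
tcp_pos: [0.4318, -0.0472, 0.0568]
ee_rot: [[0.002, 0.232, 0.973], [-0.001, 0.973, -0.232], [-1.0, -0.0, 0.002]]
wrist_force: [-0.9, -1.9, 4.5]
gripper_width: 0.345
```

>>> move_arm(increments=[0, 0, 0, 0.001, 0, 0, 0.03, 0, 0, 0, 0.0015, 0, 0, 0.03, 0, 0, 0, 0.0015, 0, 0, 0.03])

```text
time_s: 20.12
tcp_pos: [0.432, -0.0472, 0.0553]
ee_rot: [[0.003, 0.232, 0.973], [-0.001, 0.973, -0.232], [-1.0, -0.0, 0.003]]
wrist_force: [-0.1, -1.6, 4.5]
gripper_width: 0.346
```

>>> move_arm(increments=[0, 0, 0, 0.001, 0, 0, 0.03, 0, 0, 0, 0.0015, 0, 0, 0.03, 0, 0, 0, 0.0015, 0, 0, 0.03])

```text
time_s: 20.37
tcp_pos: [0.4321, -0.0472, 0.054]
ee_rot: [[0.003, 0.232, 0.973], [-0.001, 0.973, -0.232], [-1.0, -0.0, 0.003]]
wrist_force: [-0.4, -1.3, 6.9]
gripper_width: 0.343
```

>>> move_arm(increments=[0, 0, 0, 0.0007, 0, 0, 0.03, 0, 0, 0, 0.0007, 0, 0, 0.03, 0, 0, 0, 0.0007, 0, 0, 0.03])

```text
time_s: 20.62
tcp_pos: [0.4322, -0.0472, 0.0536]
ee_rot: [[0.003, 0.232, 0.973], [-0.001, 0.973, -0.232], [-1.0, -0.0, 0.003]]
wrist_force: [-1.7, -1.9, 8.0]
gripper_width: 0.343
```

>>> move_arm(increments=[0, 0, 0, 0.0008, 0, 0, 0.03, 0, 0, 0, 0.0008, 0, 0, 0.03, 0, 0, 0, 0.0008, 0, 0, 0.03])

```text
time_s: 20.87
tcp_pos: [0.4322, -0.0472, 0.053]
ee_rot: [[0.003, 0.231, 0.973], [-0.001, 0.973, -0.231], [-1.0, -0.0, 0.003]]
wrist_force: [-2.1, -2.0, 10.2]
gripper_width: 0.341
```

>>> move_arm(increments=[0, 0, 0, 0.0004, 0, 0, 0.03, 0, 0, 0, 0.0004, -0.002, 0, 0.03, 0, 0, 0, 0.0004, -0.004, 0, 0.03, 0, 0, 0, 0.0004, -0.006, 0, 0.03, 0, 0, 0, 0.0004, -0.008, 0, 0.03, 0, 0, 0, 0.0004, -0.01, 0, 0.03])

```text
time_s: 21.37
tcp_pos: [0.4307, -0.0553, 0.0527]
ee_rot: [[0.005, 0.231, 0.973], [0.001, 0.973, -0.231], [-1.0, 0.003, 0.005]]
wrist_force: [-3.6, 8.9, 12.2]
gripper_width: 0.346
```

```bash
python3 - <<'E'
from h import *
s=r.sense();im=r.capture('wrist');save('w14',im[150:300,130:390],3);print(s['tcp_pos'],s['wrist_force'],r.sense()['wrist_force'])
E
```

```text
[ 0.43067529 -0.05530872  0.05273354] [-3.60504508  8.86791333 12.17782376] [-3.66370078  3.01233755 11.95415494]
```

View pics/w14.png

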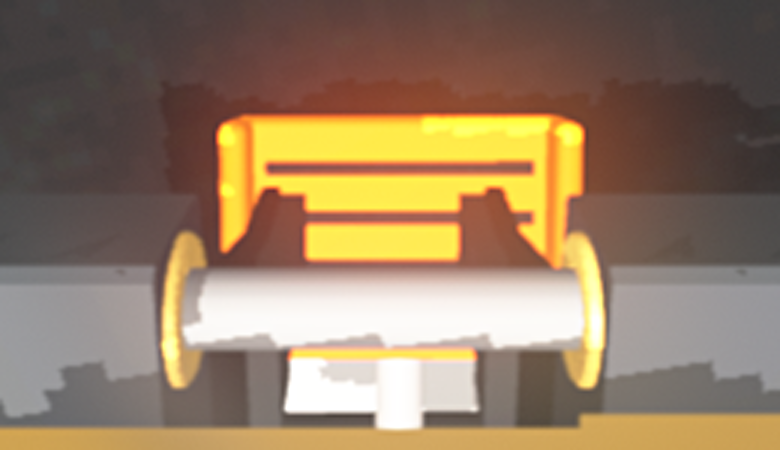

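>>> move_arm(increments=[0, 0, 0, 0, -0.001, 0, 0.03, 0, 0, 0, 0, -0.002, 0, 0.03, 0, 0, 0, 0, -0.003, 0, 0.03, 0, 0, 0, 0, -0.004, 0, 0.03, 0, 0, 0, 0, -0.004, 0, 0.03])

```text
time_s: 21.83
tcp_pos: [0.4297, -0.0595, 0.0527]
ee_rot: [[0.005, 0.231, 0.973], [0.001, 0.973, -0.231], [-1.0, 0.002, 0.005]]
wrist_force: [-3.1, 5.0, 12.3]
gripper_width: 0.347
```

>>> move_arm(increments=[0, 0, 0, 0, -0.001, 0, 0.03, 0, 0, 0, 0, -0.002, 0, 0.03, 0, 0, 0, 0, -0.003, 0, 0.03, 0, 0, 0, 0, -0.004, 0, 0.03, 0, 0, 0, 0, -0.005, 0, 0.03, 0, 0, 0, 0, -0.006, 0, 0.03, 0, 0, 0, 0, -0.006, 0, 0.03])

```text
time_s: 22.42
tcp_pos: [0.4283, -0.0652, 0.0528]
ee_rot: [[0.005, 0.231, 0.973], [0.001, 0.973, -0.231], [-1.0, 0.002, 0.005]]
wrist_force: [-3.1, 6.1, 12.0]
gripper_width: 0.346
```

```bash
python3 - <<'E'
from h import *
s=r.sense();im=r.capture('wrist');save('w15',im[150:300,130:390],3);print(s['tcp_pos'],s['wrist_force'],r.sense()['wrist_force'])
E
```

```text
[ 0.42834623 -0.06523433  0.052769  ] [-3.10443968  6.0877264  12.04548727] [-3.56971183  5.83935182 13.01835492]
```

View pics/w15.png

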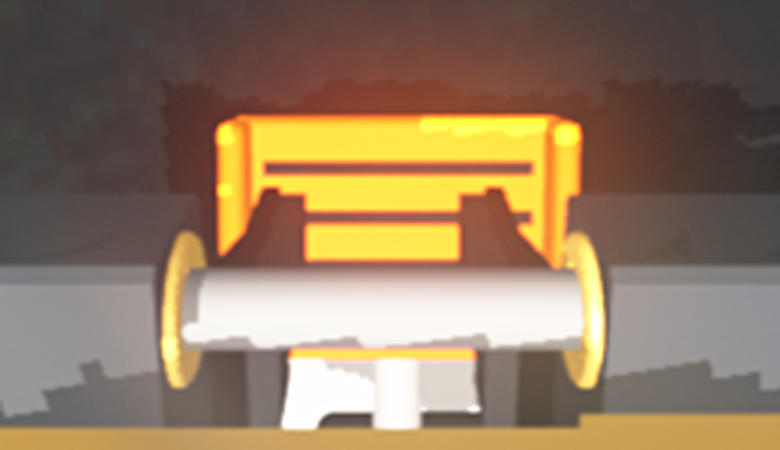

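>>> move_arm(increments=[0, 0, 0, 0, -0.001, 0, 0.03, 0, 0, 0, 0, -0.002, 0, 0.03, 0, 0, 0, 0, -0.003, 0, 0.03, 0, 0, 0, 0, -0.004, 0, 0.03, 0, 0, 0, 0, -0.005, 0, 0.03, 0, 0, 0, 0, -0.006, 0, 0.03, 0, 0, 0, 0, -0.006, 0, 0.03])

```text
time_s: 23.05
tcp_pos: [0.4269, -0.0711, 0.0528]
ee_rot: [[0.005, 0.231, 0.973], [0.001, 0.973, -0.231], [-1.0, 0.002, 0.005]]
wrist_force: [-3.3, 6.4, 12.6]
gripper_width: 0.344
```

>>> move_arm(increments=[0, 0, 0, 0, -0.001, 0, 0.03, 0, 0, 0, 0, -0.0015, 0, 0.03, 0, 0, 0, 0, -0.0015, 0, 0.03])

```text
time_s: 23.3
tcp_pos: [0.4267, -0.0726, 0.0528]
ee_rot: [[0.005, 0.231, 0.973], [0.001, 0.973, -0.231], [-1.0, 0.002, 0.005]]
wrist_force: [-3.3, 6.4, 12.4]
gripper_width: 0.345
```

```bash
python3 - <<'E'
from h import *
s=r.sense();im=r.capture('wrist');save('w16',im[150:300,130:390],3);print(s['tcp_pos'],s['wrist_force'],r.sense()['wrist_force'])
E
```

```text
[ 0.42667318 -0.07257107  0.05278304] [-3.29831438  6.4343358  12.41474761] [-2.58329894  6.23303963 12.46998822]
```

View pics/w16.png

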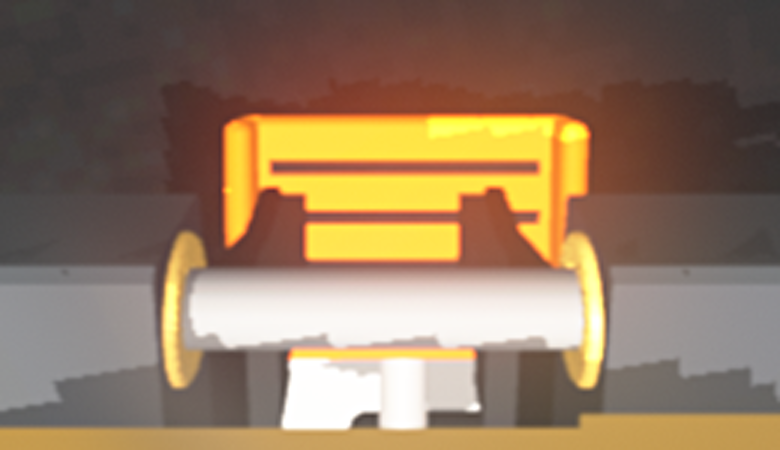

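>>> move_arm(increments=[0, 0, 0, -0.0007, 0, 0, 0.03, 0, 0, 0, -0.0014, 0, 0, 0.03, 0, 0, 0, -0.0021, 0, 0, 0.03, 0, 0, 0, -0.0028, 0, 0, 0.03, 0, 0, 0, -0.0035, 0, 0, 0.03, 0, 0, 0, -0.0042, 0, 0, 0.03, 0, 0, 0, -0.005, 0, 0, 0.03, 0, 0, 0, -0.0058, 0, 0, 0.03, 0, 0, 0, -0.0066, 0, 0, 0.03, 0, 0, 0, -0.0074, 0, 0, 0.03, 0, 0, 0, -0.008, 0, 0, 0.03, 0, 0, 0, -0.008, 0, 0, 0.03])

```text
time_s: 24.35
tcp_pos: [0.4261, -0.0729, 0.0601]
ee_rot: [[0.004, 0.232, 0.973], [0.001, 0.973, -0.232], [-1.0, 0.002, 0.004]]
wrist_force: [-1.2, 4.9, 5.7]
gripper_width: 0.344
```

>>> move_arm(increments=[0, 0, 0, -0.001, 0, 0, 0.03, 0, 0, 0, -0.002, 0, 0, 0.03, 0, 0, 0, -0.003, 0, 0, 0.03, 0, 0, 0, -0.004, 0, 0, 0.03, 0, 0, 0, -0.005, 0, 0, 0.03, 0, 0, 0, -0.006, 0, 0, 0.03, 0, 0, 0, -0.007, 0, 0, 0.03, 0, 0, 0, -0.008, 0, 0, 0.03, 0, 0, 0, -0.009, 0, 0, 0.03, 0, 0, 0, -0.01, 0, 0, 0.03, 0, 0, 0, -0.011, 0, 0, 0.03, 0, 0, 0, -0.012, 0, 0, 0.03])

```text
time_s: 25.35
tcp_pos: [0.4258, -0.0731, 0.072]
ee_rot: [[0.003, 0.232, 0.973], [0.0, 0.973, -0.232], [-1.0, 0.001, 0.003]]
wrist_force: [-1.6, 4.8, 6.0]
gripper_width: 0.344
```

>>> move_arm(increments=[0, 0, 0, -0.001, 0, 0, 0.03, 0, 0, 0, -0.002, 0, 0, 0.03, 0, 0, 0, -0.003, 0, 0, 0.03, 0, 0, 0, -0.004, 0, 0, 0.03, 0, 0, 0, -0.005, 0, 0, 0.03, 0, 0, 0, -0.006, 0, 0, 0.03, 0, 0, 0, -0.007, 0, 0, 0.03, 0, 0, 0, -0.008, 0, 0, 0.03, 0, 0, 0, -0.009, 0, 0, 0.03, 0, 0, 0, -0.01, 0, 0, 0.03, 0, 0, 0, -0.011, 0, 0, 0.03, 0, 0, 0, -0.012, 0, 0, 0.03])

```text
time_s: 26.35
tcp_pos: [0.4267, -0.0731, 0.0843]
ee_rot: [[0.005, 0.232, 0.973], [0.0, 0.973, -0.232], [-1.0, 0.002, 0.005]]
wrist_force: [0.3, 2.3, 5.1]
gripper_width: 0.344
```

```bash
python3 - <<'E'
from h import *
s=r.sense();im=r.capture('wrist');save('w17',im[150:300,130:390],3);print(s['tcp_pos'],s['wrist_force'],r.sense()['wrist_force'])
im=r.capture('scene');save('s17',im[80:280,190:390],3)
E
```

```text
[ 0.42673509 -0.07313821  0.08427623] [0.31275454 2.26617018 5.14977124] [0.85538347 1.23646066 6.4364949 ]
```

View pics/s17.png

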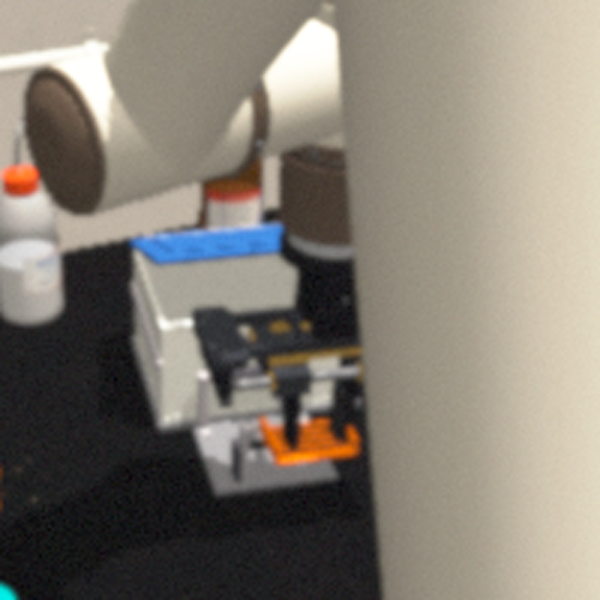

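View pics/w17.png

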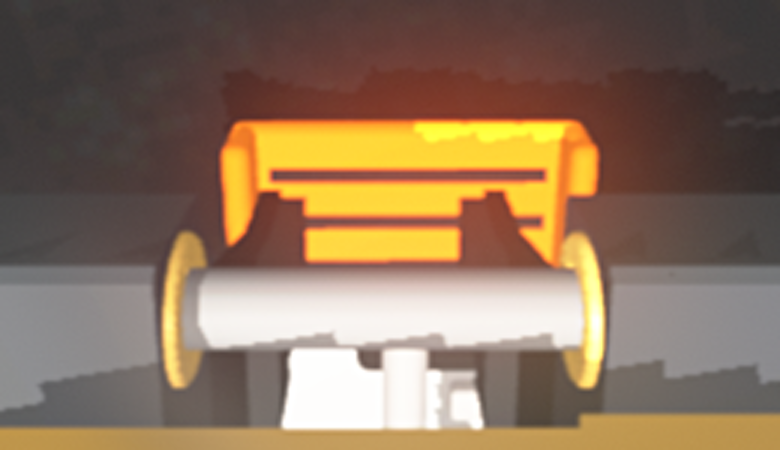

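Lid is closing. I continue gently to the top.

>>> move_arm(increments=[0, 0, 0, -0.001, 0, 0, 0.03, 0, 0, 0, -0.002, 0, 0, 0.03, 0, 0, 0, -0.003, 0, 0, 0.03, 0, 0, 0, -0.004, 0, 0, 0.03, 0, 0, 0, -0.005, 0, 0, 0.03, 0, 0, 0, -0.006, 0, 0, 0.03, 0, 0, 0, -0.007, 0, 0, 0.03, 0, 0, 0, -0.008, 0, 0, 0.03, 0, 0, 0, -0.009, 0, 0, 0.03, 0, 0, 0, -0.01, 0, 0, 0.03, 0, 0, 0, -0.011, 0, 0, 0.03, 0, 0, 0, -0.012, 0, 0, 0.03])

```text
time_s: 27.45
tcp_pos: [0.4253, -0.0737, 0.0955]
ee_rot: [[0.002, 0.232, 0.973], [-0.0, 0.973, -0.232], [-1.0, 0.0, 0.002]]
wrist_force: [4.0, 1.8, 3.6]
gripper_width: 0.343
```

>>> move_arm(increments=[0, 0, 0, -0.001, 0, 0, 0.03, 0, 0, 0, -0.002, 0, 0, 0.03, 0, 0, 0, -0.003, 0, 0, 0.03, 0, 0, 0, -0.004, 0, 0, 0.03, 0, 0, 0, -0.005, 0, 0, 0.03, 0, 0, 0, -0.006, 0, 0, 0.03, 0, 0, 0, -0.006, 0, 0, 0.03])

```text
time_s: 28.03
tcp_pos: [0.4237, -0.0738, 0.101]
ee_rot: [[-0.001, 0.233, 0.973], [-0.001, 0.973, -0.233], [-1.0, -0.001, -0.001]]
wrist_force: [-0.7, 3.0, -1.0]
gripper_width: 0.346
```

>>> move_arm(increments=[0, 0, 0, -0.003, 0.002, 0, 0.03, 0, 0, 0, -0.008, 0.003, 0, 0.03, 0, 0, 0, -0.02, 0.003, 0, 0.03, 0, 0, 0, -0.04, 0.003, 0, 0.03, 0, 0, 0, -0.07, 0.003, 0, 0.03, 0, 0, 0, -0.1, 0.003, -0.01, 0.03, 0, 0, 0, -0.12, 0.003, -0.02, 0.03, 0, 0, 0, -0.12, 0.003, -0.02, 0.03])

```text
time_s: 28.7
tcp_pos: [0.4072, -0.0661, 0.2263]
ee_rot: [[0.011, 0.231, 0.973], [0.0, 0.973, -0.231], [-1.0, 0.003, 0.01]]
wrist_force: [-0.3, -0.1, 0.3]
gripper_width: 0.342
```

```bash
python3 - <<'E'
from h import *
s=r.sense();im=r.capture('wrist');save('w18',im,1.5);print(s['tcp_pos'],s['wrist_force'])
im=r.capture('scene');save('s18',im,1.5)
im=r.capture('top');np.save('t18.npy',im);save('t18',im,1.5)
C=cam('top')
h=cv2.cvtColor(im,cv2.COLOR_RGB2HSV).astype(int)
for b in blobs((h[...,0]>95)&(h[...,0]<120)&(h[...,1]>120)&(h[...,2]>80)):print(b[:2])
for b in blobs((h[...,0]<22)&(h[...,1]>120)&(h[...,2]>80)):print('o',b[:2])
E
```

```text
[ 0.40725    -0.06605247  0.22632103] [-0.33883118 -0.08335448  0.28533636]
([426, 62, 24, 22, 347], [438.5, 71.7])
([469, 64, 21, 21, 250], [479.6, 72.1])
([324, 70, 13, 12, 110], [330.0, 74.8])
([252, 129, 77, 66, 3497], [290.6, 162.0])
([0, 179, 34, 73, 135], [27.5, 208.8])
([55, 188, 34, 16, 339], [71.6, 195.4])
([49, 192, 58, 30, 561], [84.0, 208.2])
([20, 253, 11, 37, 57], [28.0, 272.5])
o ([313, 80, 24, 22, 333], [324.6, 89.2])
o ([490, 80, 22, 21, 224], [503.1, 89.7])
o ([232, 82, 14, 14, 140], [238.5, 88.5])
o ([416, 108, 22, 24, 167], [428.3, 115.5])
o ([167, 133, 23, 20, 310], [176.7, 142.1])
o ([158, 183, 16, 14, 179], [165.6, 189.8])
o ([187, 186, 14, 14, 169], [193.6, 192.8])
o ([316, 258, 11, 13, 47], [322.1, 263.2])
```

View pics/s18.png

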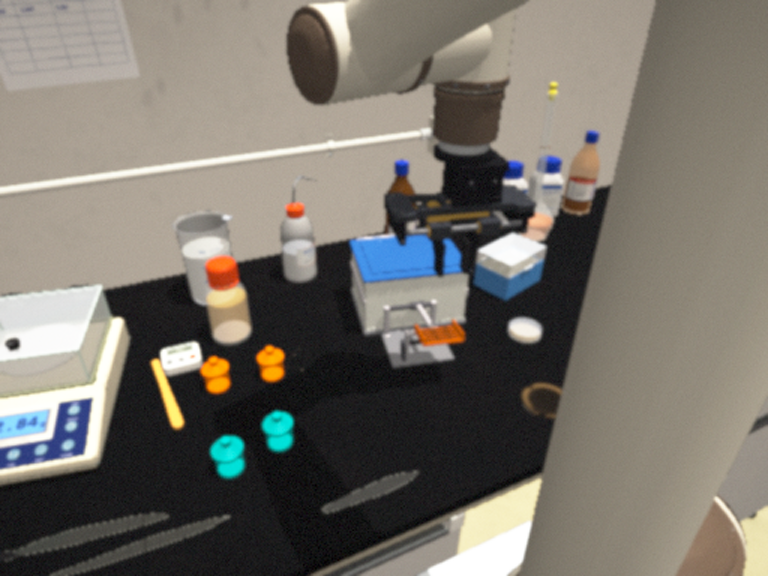

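View pics/w18.png

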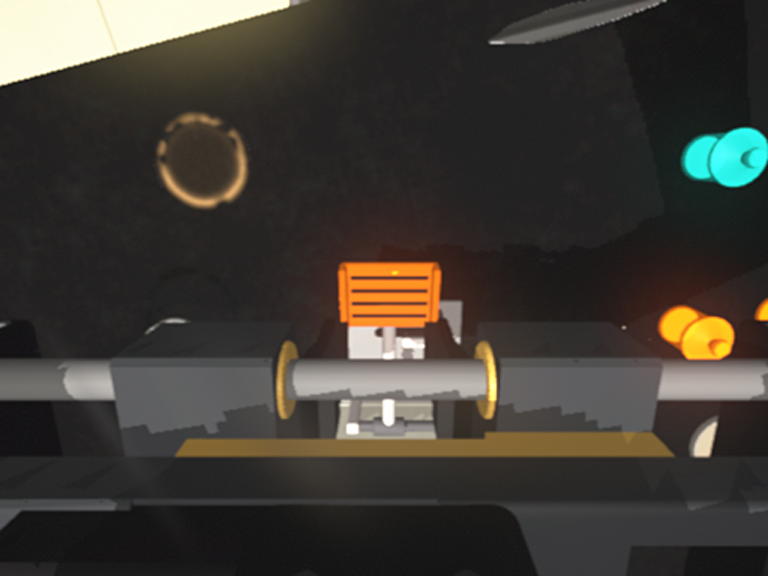

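View pics/t18.png

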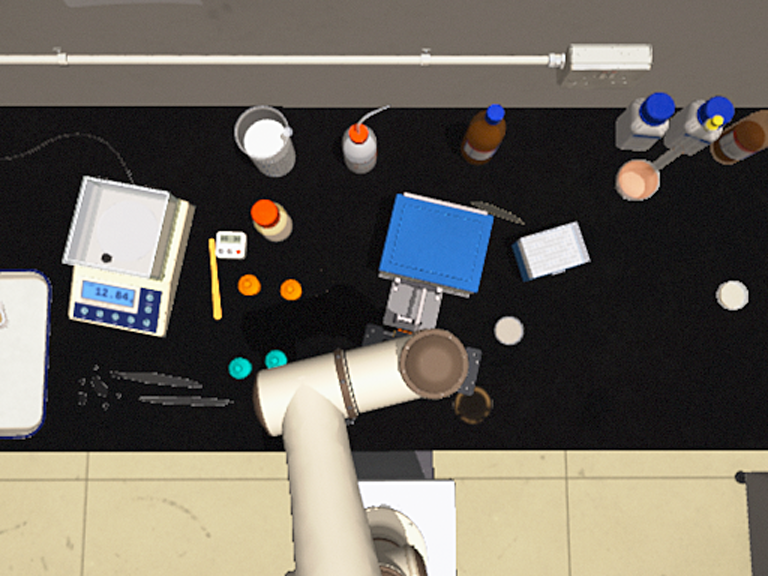

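The lid blob in the top view matches the start: bounding box (252,129), 77 x 66, centre (290.6,162.0). The pedal is up at its original spot near (440,335) in the scene view. The other things look unmoved, and the gripper is clear with about 0 N.

```bash
python3 -c "
from h import *
print(r.finish_job())"
```

```text
the job is handed in; nothing more can be done
None
```

The bottle is in the bin, the lid is shut, and the job was handed in at about 29 s.

- **Opening:** I pressed the pedal until I felt the rubber stop, at about 42 mm of travel. I held it there with 10–11 N and slid it about 22 mm under the catch. The lid then stayed open by itself.
- **Bottle:** I picked up the clear glass weighing bottle, lowered it into the mouth and let go about 2 cm above the bin floor. The wrist camera showed it standing upright inside.
- **Closing:** I pressed to the stop again with about 12 N and slid the pedal back to its home end stop. I then eased it up at about 12 mm/s, which moves the lid at about 0.5 rad/s, and the force fell to zero at the top.

**Last checks:**
- In the top view the lid outline matches the starting picture to within 0.1 pixel.
- In the scene view the pedal is up and at home. The arm hid it in the top view.
- The other things on the bench look unmoved by eye. I did not measure them.
- The gripper touches nothing, with about 0 N at the wrist.

**Disagreements:**
- Estimates of the bin centre differed by up to 10 mm between views; this was well within the mouth's clearance.
- On the slide back the fingers slipped about 5 mm before the lip took the load. The sideways force then reached 8.9 N, for a total of about 15.5 N, which is under the 18 N limit.

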